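# Load, feed and clamp the sample carriage

## Task

Put every sample cup on the counter upright into a pocket of the carriage, one to a pocket, then turn the lobed handwheel clockwise until the carriage's pointer stands in line with the index wedge. Then take the socket key from its stand, set it fully down and square on the clamp screw's head before turning it, and turn the screw clockwise until it is fully home. Stand the key upright in its stand again, with the cups still in their pockets and the pointer still at the index, and leave the other things on the counter where they are.

Things in the scene. Friction and masses are not known exactly. Their poses are not given: they have to be found in the camera images.
- feed_table: fixed grey feed table, base plate 160 (x) x 260 (y) x 22 mm; origin at the centre of its underside, x away from the robot's side, y to the left along the carriage's travel, z up. On it: the carriage along the far half, the handwheel at front left (x -50, y +80 mm), the clamp screw at front right (x -50, y -80 mm)
- pocket0 (a point): centre of the floor of the carriage's left pocket, a square 54 x 54 mm opening with walls 24 mm high and 6 mm thick (the carriage is an aluminium tray 66 x 186 mm, pockets at 60 mm pitch along the table's y); moves with the carriage; same axes as the feed table
- pocket1 (a point): centre of the floor of the carriage's middle pocket, a square 54 x 54 mm opening with walls 24 mm high and 6 mm thick (the carriage is an aluminium tray 66 x 186 mm, pockets at 60 mm pitch along the table's y); moves with the carriage; same axes as the feed table
- pocket2 (a point): centre of the floor of the carriage's right pocket, a square 54 x 54 mm opening with walls 24 mm high and 6 mm thick (the carriage is an aluminium tray 66 x 186 mm, pockets at 60 mm pitch along the table's y); moves with the carriage; same axes as the feed table
- pointer_tip (a point): tip of the small black pointer at the middle of the carriage's near long side; moves with the carriage, same axes as the feed table
- index: small fixed black wedge (3 mm wide, 16 mm high, on a 14 mm steel foot) on the base plate just in front of the carriage; origin under its carriage-side edge, at the base plate's top; same axes as the feed table. The pointer is in line with it when both have the same y in the table's frame; it starts 46 to 68 mm to the right (-y) of the pointer
- wheel_top (a point): centre of the top face of the black lobed handwheel: 60 mm diameter, rim 20 mm high (its underside is 34 mm above the base plate), vertical axis. Grip it across the diameter from above with the grasp point about 8 mm below this top. Turning it clockwise (from above) moves the carriage to the table's right (-y), 16 mm per rad; light friction (about 0.1 N m), stays where it is left
- handwheel (a joint): handwheel angle, rad, 0 at the start, grows clockwise seen from above, up to 4.75
- screw_head (a point): centre of the top of the clamp screw's square head: 18 mm across flats, 14 mm of straight flats below a 4 mm domed top; x and y axes square to the flats, turn with the screw; z up along the screw's axis. The screw sinks 0.8 mm per rad as it is turned clockwise
- clamp_screw (a joint): clamp screw angle, rad, grows clockwise seen from above; starts at 0 to 0.4, fully home (hard stop) at 4.5; friction about 0.12 N m, stays where it is left
- socket_key: upright key, 95 mm tall, 180 g: steel socket 32 x 32 x 30 mm with a 21 mm square opening, 20 mm deep, in its underside (1.5 mm play each side, 0.18 rad either way on the screw); above it a 22 x 22 mm square black grip, 30 to 95 mm up. Origin: centre of the socket's mouth; z up, x, y square to socket and grip. Seated, its origin is 20 mm below the screw's top; it stands there when let go
- key_stand: fixed open grey box 56 x 56 x 16 mm in which the key stands; origin at the centre of its underside, inner floor 5 mm up, walls 5 mm thick (46 mm inside)
- sample_cup_a: white-labelled clear sample cup with a teal screw lid, 48 mm across the lid, 45 mm round the body, 66 mm tall; origin at the centre of its underside, z up. May be absent (None)
- sample_cup_b: white-labelled clear sample cup with a teal screw lid, 48 mm across the lid, 45 mm round the body, 66 mm tall; origin at the centre of its underside, z up. May be absent (None)
- sample_cup_c: white-labelled clear sample cup with a teal screw lid, 48 mm across the lid, 45 mm round the body, 66 mm tall; origin at the centre of its underside, z up. May be absent (None)
- analyser: fixed bench reader behind the counter's middle, 266 (x) x 255 (y) x 214 mm high; origin at the centre of its underside. Keep the gripper clear of it
- centrifuge: fixed large bench centrifuge to the right, 479 (x) x 426 (y) x 302 mm high; origin at the centre of its underside. Keep the gripper clear of it
- tin: bystander: small steel tin 32 mm across, 33 mm tall; origin under its centre
- tally: bystander: round hand tally counter 45 x 64 x 27 mm; origin under its centre
- carton: bystander: small red carton 34 x 55 x 20 mm; origin under its centre
There are look-alikes about, which are no part of the job. What is shaped like the sample_cup_a but red is not meant.

How it is judged:
On the way, in this order (a step that is already met when the one before it is completed fails the run):
1. every sample cup present stands upright in a pocket of the carriage ((distance between sample_cup_a and pocket0 below 0.009 m or distance between sample_cup_a and pocket1 below 0.009 m or distance between sample_cup_a and pocket2 below 0.009 m) and angle between each of sample_cup_a, sample_cup_b, sample_cup_c's own z axis and vertical below 0.12 rad and (distance between sample_cup_b and pocket0 below 0.009 m or distance between sample_cup_b and pocket1 below 0.009 m or distance between sample_cup_b and pocket2 below 0.009 m) and (distance between sample_cup_c and pocket0 below 0.009 m or distance between sample_cup_c and pocket1 below 0.009 m or distance between sample_cup_c and pocket2 below 0.009 m)), for 0.2 s.
2. the handwheel has brought the pointer in line with the index (within 3 mm) (y of pointer_tip in the frame of index between -0.003 and 0.003 m and velocity of joint handwheel between -0.1 and 0.1 rad/s), for 0.3 s.
3. the key sits fully down on the screw's head, upright and on its axis, before the screw has been turned (horizontal distance between socket_key and screw_head below 0.004 m and z of socket_key in the frame of screw_head below -0.015 m and angle between socket_key's own z axis and vertical below 0.08 rad and value of joint clamp_screw below 0.6 rad), for 0.2 s.
4. the clamp screw is turned fully home (value of joint clamp_screw above 4.25 rad), for 0.2 s.
At the end, for the whole second after the job is handed in: Every cup present stands upright (within 0.12 rad) in a pocket (within 9 mm of the pocket's floor centre), the pointer is within 3 mm of the index along the table's y, the clamp screw reads over 4.25 rad, the key stands upright on the floor of its stand, at rest (all of step 1 and y of pointer_tip in the frame of index between -0.003 and 0.003 m and value of joint clamp_screw above 4.25 rad and horizontal distance between socket_key and key_stand below 0.012 m and height (world z) of socket_key below 0.01 m and angle between socket_key's own z axis and vertical below 0.1 rad and linear speed of socket_key below 0.02 m/s); the robot touches nothing.
It fails at once if the clamp screw is being turned clockwise without the key upright (within 0.2 rad) and on its axis (within 6 mm) (velocity of joint clamp_screw above 0.3 rad/s and (angle between socket_key's own z axis and vertical above 0.2 rad or horizontal distance between socket_key and screw_head above 0.006 m)).
It fails at once if the tin, tally counter or carton is moved more than 30 mm (distance of any of tin, tally, carton from where it was at the start of the episode above 0.03 m).
Of sample_cup_a, sample_cup_b, sample_cup_c only 2 to 3 are there at a start; the rules pass over those that are not, and their reading is None.
At some moment in a run one of sample_cup_a, sample_cup_b, sample_cup_c may be knocked a few centimetres aside while the robot is not near it.
It also fails if it takes over 192 s, if anything falls off the work surface, if the arm or the gripper's body presses on something with over 40 N, if the wrist force passes 120 N, or if a joint passes its speed limit or range.

## Robot

A 6-joint arm with a two-finger parallel gripper is mounted at the origin on a cart in front of the work surface, level with it; the furniture and walls round the work are solid. World frame = base frame: x ahead of the robot, y to its left, z up, the work surface at z = 0. Lengths are in m, angles in rad, forces in N, time in s.
With the tool pointing down it reaches from about 0.325 to 0.85 m from the base axis. Payload 4.4 kg.
Tool frame: the origin (TCP) lies on the centre line of the jaws, within the pads' length; the fingertips stand 8 mm ahead of it and the grasp point (between the pads) lies 11 mm behind it; z points along the fingers, y is the line along which they close (so a half turn about z gives the same grasp; the last joint's range is limited). The gripper opens to 94 mm and grips with 3 to 60 N. Pads are 16 mm wide; open, the fingers measure 119 mm over their backs; the gripper's body (75 mm by 177 mm) begins 78 mm behind the grasp point.
Start: joints at [-1.323, 0.207, 1.542, -0, 1.393, -0.15], TCP at [0.223, -0.53, 0.213] pointing down, gripper open.
Joint ranges: [-2.73, 2.73], [-0.86, 2.22], [0.23, 2.46], [-1.11, 4.25], [0.08, 2.63], [-2.82, 2.82]. Speed limits (rad/s): [2.79, 2.79, 3.14, 3.14, 3.14, 3.14].

## Interface

Orientations are given as a unit quaternion [x, y, z, w].
In Python, from bench import bot gives the robot as it stands.
- The arm moves only by the tool jog_arm, never from a script. Its argument "series" is a list of rows, each a list of 2 entries, a list of its own where there are three numbers: the shift along the world's x, y, z in cm, then the turn, a rotation vector about the world's x, y, z in degrees. A call has exactly 5 rows; each row is the pose to reach, as a shift and turn from the pose commanded when the call began; what a row does not reach only later rows make up. A row lasts 1/10 s, in which the tool goes at most 50 mm and 8.59 degrees, less where a joint would pass 70% of its speed; a pose out of reach is approached as far as the arm can. A call with a gripper value outside its range is refused whole. "grip" is the closure, from -1 (fully open) to 1 (shut), set as the call begins (left out, the last holds). The fingers move at their own pace and stop on an object; "newtons" is the grip in N (left out, the last holds). Time passes only in rows, so rows that repeat a pose let the fingers close, or fill a call up. It gives the time, the measured TCP pose, the force, the opening and the grip force at its end, in the units of the state.
- bot.sense(): the state, without advancing time (a new reading comes with each control period).
- bot.capture(name): name is "side" or "top" or "wrist"; returns the picture (384x512x3 uint8, red, green, blue); there is no depth.
- bot.get_calibration(name): a dict with "intrinsics" (3x3 intrinsics, pixels), "rvec" (rotation vector, rad) and "tvec" (3), from world to camera coordinates, as OpenCV has them. Camera axes: x right, y down, z forward; pixel columns grow to the right and rows downward; lengths in m; the calibration is good to about 2 mm. A picture is of the moment at which its call begins: read the wrist's pose just before it. get_calibration takes no time and is no camera call; for the wrist camera it gives the pose at the moment of the call.
- bot.sign_off(): hands the job in; it is judged then, once.
Trained networks look in the newest picture that a camera, given by its name, has taken for a name from the list of things; names that differ only in an ending like _2 or _b are one class to them, and where a whole thing is asked for, a point or a joint stands for the part that bears it (a point fixed in the world has none). Each returns a list of dicts, best first, with "score" (0 to 1); they miss things now and then, are a little off and sometimes report something else, mostly with a low value. They report only what shows in the picture. A call takes as long as a camera call. They do not tell look-alikes from the thing itself.
- bot.recognise(thing, camera): "extent" ([left, top, width, height] in pixels, round what is visible of it).
- bot.regions_of(thing, camera): "pixels" (384x512 bool, what is visible of it) and "extent" ([left, top, width, height] in pixels, round what is visible of it).
The state is a dict: "clock": time; "joint_positions": joint angles; "qd": joint speeds; "tau": joint torques, N m; "position": TCP position; "ee_rot": TCP orientation; "wrist_force": force on the tool from outside, world axes, zero at the start; "moment": the same for the moment, N m; "width": opening from 0.0 (shut) to 1.0 (fully open); "finger_force": force on a finger pad.
Only numpy, scipy, OpenCV 4.12 (cv2) and the standard library are available. Lean on these libraries where they do the work, as an engineer would, in place of code of your own. Each camera call takes 0.05 s, during which the arm holds its last target. There are 200 camera calls.

## Working session

There is one attempt and no reset: what is moved stays moved. The work goes in short steps, Python scripts to look and compute and a tool call to move; the robot and the scene stay as the last step left them, time stands still between calls to the robot, and variables do not carry over. Pictures are saved under pics/ and viewed, at most 19 in all, crops included, and the job is handed in when it is done.

Besides the shell and the picture viewer there is one more tool, called after ">>>" in YAML: its name, and indented under it one key for each argument. jog_arm: Moves the arm, as the interface text tells. Its arguments: {"type":"object","properties":{"series":{"type":"array"},"grip":{"type":"number"},"newtons":{"type":"number"}},"required":["series"]}

```bash
mkdir -p pics; ls; cat > h.py <<'E'
import numpy as np, cv2
from bench import bot
def cam(n):
    c=bot.get_calibration(n); R=cv2.Rodrigues(np.array(c["rvec"],float))[0]
    return np.array(c["intrinsics"],float),R,np.array(c["tvec"],float).ravel()
def ray(n,uv,z,C=None):
    K,R,t=C or cam(n); d=R.T@np.linalg.inv(K)@np.array([uv[0],uv[1],1.]); o=-R.T@t
    return o+d*(z-o[2])/d[2]
def proj(n,P,C=None):
    K,R,t=C or cam(n); p=K@(R@np.array(P,float)+t); return p[:2]/p[2]
def save(n,f,img=None):
    im=bot.capture(n) if img is None else img
    cv2.imwrite('pics/'+f,cv2.cvtColor(np.asarray(im),cv2.COLOR_RGB2BGR)); return im
E
python3 - <<'E'
from h import *
np.set_printoptions(precision=3,suppress=True)
for n in("top","side"):
    save(n,n+'0.png'); K,R,t=cam(n); print(n,-R.T@t,R[2],K[0,0])
    for th in["sample_cup_a","feed_table","wheel_top","screw_head","socket_key","key_stand","index","pointer_tip","tin","tally","carton"]:
        print(th,[(round(d["score"],2),np.round(d["extent"]).astype(int).tolist()) for d in bot.recognise(th,n)][:6])
print(bot.sense())
E
```

```text
pics
top [0.405 0.042 1.413] [ 0.099  0.008 -0.995] 358.64634119398437
sample_cup_a [(0.67, [124, 205, 16, 15]), (0.55, [240, 211, 10, 15]), (0.41, [280, 214, 19, 14])]
feed_table [(0.73, [156, 183, 71, 40])]
wheel_top [(0.73, [160, 207, 16, 15])]
screw_head [(0.56, [200, 167, 3, 2])]
socket_key [(0.73, [157, 184, 52, 18])]
key_stand [(0.41, [185, 154, 19, 18])]
index [(0.6, [156, 184, 51, 18])]
pointer_tip [(0.93, [161, 186, 47, 16]), (0.23, [159, 184, 67, 41])]
tin [(0.74, [187, 155, 12, 15]), (0.42, [285, 184, 12, 11])]
tally [(0.7, [260, 187, 12, 17])]
carton []
side [0.704 0.712 1.221] [-0.12  -0.5   -0.858] 394.6479226432825
sample_cup_a [(0.74, [319, 321, 20, 17]), (0.68, [279, 191, 14, 20]), (0.67, [267, 157, 18, 18]), (0.54, [263, 244, 38, 64])]
feed_table [(0.89, [253, 225, 74, 84])]
wheel_top [(0.75, [307, 268, 18, 20])]
screw_head []
socket_key [(0.65, [236, 262, 11, 18])]
key_stand [(0.7, [233, 271, 20, 19]), (0.39, [256, 225, 72, 85]), (0.17, [262, 242, 36, 62])]
index []
pointer_tip [(0.85, [262, 241, 37, 66])]
tin [(0.55, [243, 167, 7, 13]), (0.19, [306, 267, 18, 22])]
tally [(0.56, [249, 186, 11, 13]), (0.41, [293, 231, 9, 4])]
carton [(0.7, [251, 205, 18, 15])]
{'clock': 1.2, 'joint_positions': array([-1.323,  0.207,  1.542,  0.   ,  1.393, -0.15 ]), 'qd': array([-0.   , -0.   ,  0.001,  0.002, -0.   , -0.   ]), 'tau': array([  0.001, -37.089, -28.176,   0.07 ,   0.028,   0.   ]), 'position': array([ 0.223, -0.53 ,  0.213]), 'ee_rot': array([ 0.98 ,  0.198,  0.   , -0.   ]), 'wrist_force': array([0.216, 0.469, 0.536]), 'moment': array([-0.053, -0.026, -0.01 ]), 'finger_force': 0.0, 'width': 0.9977112832433245}
```

```bash
python3 - <<'E'
import cv2,numpy as np
a=cv2.imread('pics/top0.png')[140:240,110:310]; b=cv2.imread('pics/side0.png')[145:345,220:353]
a=cv2.resize(a,(800,400),interpolation=cv2.INTER_CUBIC); b=cv2.resize(b,(399,600),interpolation=cv2.INTER_CUBIC)
cv2.imwrite('pics/top0c.png',a); cv2.imwrite('pics/side0c.png',b)
E
```

```text
(no output)
```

View pics/top0c.png

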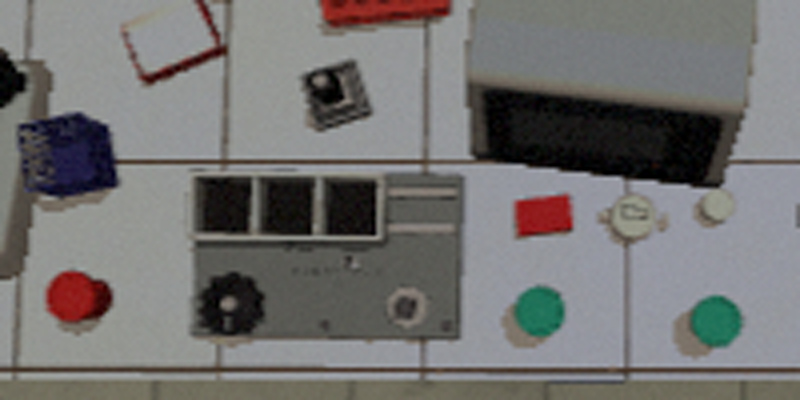

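View pics/side0c.png

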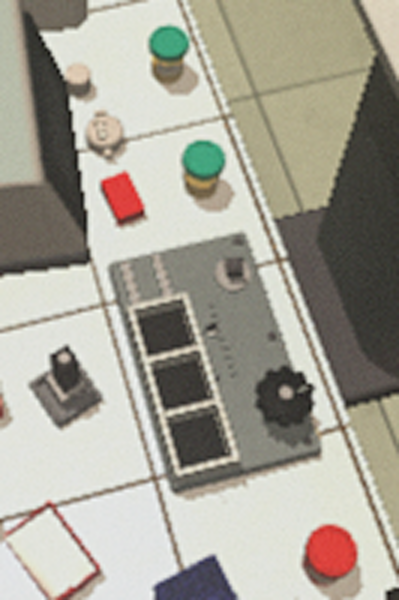

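```bash
python3 - <<'E'
from h import *
np.set_printoptions(precision=3,suppress=True)
t=lambda u,v:(110+u/4,140+v/4); s=lambda u,v:(220+u/3,145+v/3)
for nm,p,q,z in[("cup1",t(540,312),s(204,160),.066),("cup2",t(716,322),s(169,44),.066),("redcup",t(76,297),s(331,551),.066),("wheel",t(230,304),s(286,393),.076),("screw",t(407,307),s(234,266),.05),("keytop",t(325,84),s(63,356),.1),("stand",t(336,95),s(66,395),.016),("tblNL",t(193,338),s(320,455),.022),("tblNR",t(460,338),s(243,235),.022),("tblFR",t(462,176),s(110,262),.022),("tblFL",t(193,172),s(172,490),.022),("carton",t(543,215),s(123,197),.02),("tally",t(633,217),s(104,133),.027),("tin",t(716,206),s(78,76),.033),("analyserNR",t(720,187),s(85,262),0.0),("analyserNL",t(475,157),s(0,270),0.0)]:
    print(nm,ray("top",p,z),ray("side",q,z))
E
```

```text
cup1 [0.428 0.082 0.066] [0.434 0.09  0.066]
cup2 [ 0.419 -0.083  0.066] [ 0.426 -0.074  0.066]
redcup [0.442 0.518 0.066] [0.447 0.528 0.066]
wheel [0.435 0.37  0.076] [0.439 0.374 0.076]
screw [0.433 0.209 0.05 ] [0.439 0.217 0.05 ]
keytop [0.638 0.281 0.1  ] [0.646 0.287 0.1  ]
stand [0.642 0.285 0.016] [0.649 0.298 0.016]
tblNL [0.404 0.419 0.022] [0.415 0.429 0.022]
tblNR [0.404 0.16  0.022] [0.411 0.172 0.022]
tblFR [0.561 0.16  0.022] [0.564 0.164 0.022]
tblFL [0.565 0.423 0.022] [0.57  0.424 0.022]
carton [0.523 0.081 0.02 ] [0.528 0.088 0.02 ]
tally [ 0.521 -0.007  0.027] [0.527 0.003 0.027]
tin [ 0.531 -0.087  0.033] [ 0.538 -0.08   0.033]
analyserNR [ 0.553 -0.094  0.   ] [ 0.589  0.147 -0.   ]
analyserNL [0.583 0.149 0.   ] [0.684 0.131 0.   ]
```

>>> jog_arm:
  series:
    - [[2, 4, 5], [0, 0, 5]]
    - [[3, 8, 7], [0, 0, 10]]
    - [[4, 12, 9], [0, 0, 15]]
    - [[6, 16, 10], [0, 0, 20]]
    - [[8, 20, 10], [0, 0, 25]]
  grip: -1

```text
clock: 1.7
position: [0.3042, -0.3294, 0.3163]
ee_rot: [0.914, 0.407, 0.001, 0.003]
wrist_force: [1.9, -0.1, 0.1]
width: 1.0
finger_force: 0.0
```

>>> jog_arm:
  series:
    - [[2, 4, 0], [0, 0, 5]]
    - [[4, 8, 0], [0, 0, 10]]
    - [[6, 12, 0], [0, 0, 15]]
    - [[8, 16, 0], [0, 0, 20]]
    - [[10, 20, 0], [0, 0, 25]]

```text
clock: 2.2
position: [0.4037, -0.1282, 0.3138]
ee_rot: [0.804, 0.595, 0.0, 0.001]
wrist_force: [1.3, -0.4, -0.1]
width: 1.003
finger_force: 0.0
```

>>> jog_arm:
  series:
    - [[0, 4, 0], [0, 0, 5]]
    - [[0, 8, 0], [0, 0, 10]]
    - [[0, 12, 0], [0, 0, 17]]
    - [[0, 12, 0], [0, 0, 17]]
    - [[0, 12, 0], [0, 0, 17]]

```text
clock: 2.7
position: [0.4033, -0.0095, 0.3136]
ee_rot: [0.708, 0.707, -0.0, 0.0]
wrist_force: [0.4, -0.5, -0.9]
width: 1.001
finger_force: 0.0
```

```bash
python3 - <<'E'
from h import *
np.set_printoptions(precision=4,suppress=True)
save("wrist","w1.png"); s=bot.sense(); print(s["position"],s["ee_rot"],s["joint_positions"],s["clock"])
C=cam("wrist");K,R,t=C; print(-R.T@t,R,K)
for p in [(.43,.085,.066),(.42,-.08,.066),(.53,-.083,.033),(.437,.21,.05)]:print(proj("wrist",p,C))
for d in bot.recognise("sample_cup_a","wrist"): print(d)
E
```

```text
[ 0.4033 -0.0103  0.3136] [ 0.7082  0.706  -0.0002  0.0004] [-0.2402 -0.2407  1.7777 -0.0008  1.6041 -0.237 ] 2.75
[0.4032 0.0682 0.4837] [[ 1.     -0.0034  0.0009]
 [-0.0035 -0.9628  0.2703]
 [-0.     -0.2703 -0.9628]] [[273.7971   0.     257.0698]
 [  0.     273.7971 195.5189]
 [  0.       0.       1.    ]]
[275.1933 106.606 ]
[267.5167 213.9461]
[330.2186 208.9836]
[280.8125  12.2735]
{'extent': [256.1, 192.7, 28.5, 40.0], 'score': 0.93}
{'extent': [262.1, 93.2, 31.7, 33.8], 'score': 0.64}
```

View pics/w1.png

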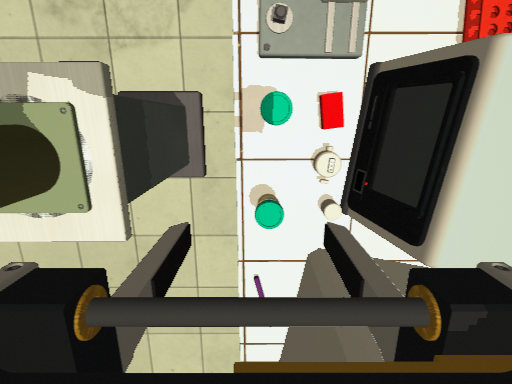

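```bash
cat >> h.py <<'E'
def teal(im):
    h=cv2.cvtColor(np.asarray(im),cv2.COLOR_RGB2HSV); m=cv2.inRange(h,(72,110,50),(95,255,255))
    n,l,st,c=cv2.connectedComponentsWithStats(m); return [(l==i,st[i]) for i in range(1,n) if st[i][4]>60]
def lid(im,C,z=.066,n="wrist"):
    # fit: centre of min enclosing circle of mask backprojected to lid-top plane
    out=[]
    for m,s in teal(im):
        c=max(cv2.findContours(m.astype(np.uint8),0,2)[0],key=len)[:,0,:]
        P=np.array([ray(n,p,z,C)[:2] for p in c],np.float32); (q,r)=cv2.minEnclosingCircle(P); out.append((np.round(q,4),round(r,4),s[:5].tolist()))
    return out
E
python3 - <<'E'
from h import *
im=cv2.cvtColor(cv2.imread('pics/w1.png'),cv2.COLOR_BGR2RGB)
for o in lid(im,cam("wrist")): print(o)
E
```

```text
(array([0.4314, 0.0824]), 0.0235, [260, 92, 32, 33, 835])
(array([ 0.4218, -0.081 ]), 0.0246, [255, 200, 29, 29, 659])
```

>>> jog_arm:
  series:
    - [[1, -3.5, -4], [0, 0, 0]]
    - [[1.95, -7.1, -8], [0, 0, 0]]
    - [[1.95, -7.1, -12], [0, 0, 0]]
    - [[1.95, -7.1, -16], [0, 0, 0]]
    - [[1.95, -7.1, -19], [0, 0, 0]]

```text
clock: 3.3
position: [0.4211, -0.0827, 0.1206]
ee_rot: [0.71, 0.704, -0.001, -0.001]
wrist_force: [-0.2, 0.3, 0.9]
width: 1.0
finger_force: 0.0
```

>>> jog_arm:
  series:
    - [[0, 0, -2.5], [0, 0, 0]]
    - [[0, 0, -5], [0, 0, 0]]
    - [[0, 0, -7], [0, 0, 0]]
    - [[0, 0, -7.8], [0, 0, 0]]
    - [[0, 0, -7.8], [0, 0, 0]]

```text
clock: 3.8
position: [0.4217, -0.0817, 0.0444]
ee_rot: [0.709, 0.705, -0.001, -0.001]
wrist_force: [0.3, 0.7, 0.0]
width: 1.0
finger_force: 0.0
```

>>> jog_arm:
  series:
    - [[0, 0, 0], [0, 0, 0]]
    - [[0, 0, 0], [0, 0, 0]]
    - [[0, 0, 0], [0, 0, 0]]
    - [[0, 0, 0], [0, 0, 0]]
    - [[0, 0, 0], [0, 0, 0]]
  grip: 1
  newtons: 15

```text
clock: 4.3
position: [0.4231, -0.0809, 0.0459]
ee_rot: [0.708, 0.706, 0.0, 0.0]
wrist_force: [0.2, -1.0, 1.1]
width: 0.61
finger_force: 0.0
```

>>> jog_arm:
  series:
    - [[0, 0, 0], [0, 0, 0]]
    - [[0, 0, 0.5], [0, 0, 0]]
    - [[0, 0, 2], [0, 0, 0]]
    - [[0, 0, 5], [0, 0, 0]]
    - [[0, 0, 8], [0, 0, 0]]

```text
clock: 4.8
position: [0.4219, -0.0805, 0.126]
ee_rot: [0.708, 0.706, -0.0, -0.001]
wrist_force: [-0.1, -0.3, -0.2]
width: 0.478
finger_force: 15.0
```

```bash
python3 - <<'E'
from h import *
a=save("wrist","w2.png"); b=save("side","s2.png"); s=bot.sense(); print(s["position"],s["wrist_force"],s["width"])
c=cv2.resize(b[120:220,230:330],(400,400),interpolation=cv2.INTER_CUBIC)
save("",'c2.png',np.hstack([c,cv2.resize(a,(400,300)) if 0 else cv2.copyMakeBorder(cv2.resize(a,(400,300)),50,50,0,0,0)]))
print([proj("side",(.4225,-.0805,z)) for z in(0,.066,.08,.146)])
for o in lid(b,cam("side"),.146,"side"):print(o)
E
```

```text
[ 0.42625935 -0.08218281  0.12981671] [ 0.14121827 -0.25334308 -0.3402927 ] 0.4778448689606365
[array([276.04790184, 168.4750169 ]), array([276.68930926, 158.06399807]), array([276.83199213, 155.748038  ]), array([277.53877343, 144.27590154])]
(array([ 0.4285, -0.0835]), 0.0235, [271, 139, 12, 11, 107])
(array([0.4538, 0.13  ]), 0.0215, [281, 192, 14, 12, 128])
(array([0.8722, 0.3075]), 0.0923, [141, 255, 47, 63, 1678])
(array([0.941 , 0.3039]), 0.0871, [133, 262, 13, 59, 122])
```

View pics/c2.png

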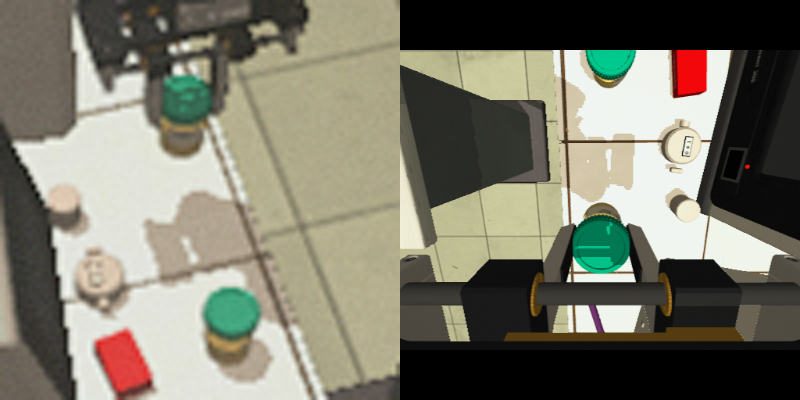

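>>> jog_arm:
  series:
    - [[0, 0, 4], [0, 0, 0]]
    - [[0, 2, 8], [0, 0, 0]]
    - [[0, 6, 12], [0, 0, 0]]
    - [[1, 10, 16], [0, 0, 0]]
    - [[2, 14, 16], [0, 0, 0]]

```text
clock: 5.4
position: [0.4443, 0.0574, 0.2891]
ee_rot: [0.709, 0.705, 0.002, 0.003]
wrist_force: [1.3, 0.4, -0.3]
width: 0.475
finger_force: 15.0
```

>>> jog_arm:
  series:
    - [[1, 4, 0], [0, 0, 0]]
    - [[2, 8, 0], [0, 0, 0]]
    - [[3, 12, 0], [0, 0, 0]]
    - [[3.75, 16.1, 0], [0, 0, 0]]
    - [[3.75, 16.1, 0], [0, 0, 0]]

```text
clock: 5.9
position: [0.4792, 0.2221, 0.2834]
ee_rot: [0.706, 0.708, -0.0, -0.001]
wrist_force: [-0.9, -0.2, -0.8]
width: 0.477
finger_force: 15.0
```

>>> jog_arm:
  series:
    - [[0, 0, 0], [0, 0, 0]]
    - [[0, 0, 0], [0, 0, 0]]
    - [[0, 0, 0], [0, 0, 0]]
    - [[0, 0, 0], [0, 0, 0]]
    - [[0, 0, 0], [0, 0, 0]]

```text
clock: 6.4
position: [0.4799, 0.2173, 0.2853]
ee_rot: [0.709, 0.706, 0.0, 0.0]
wrist_force: [-0.7, 0.0, -0.5]
width: 0.476
finger_force: 15.0
```

```bash
python3 - <<'E'
from h import *
np.set_printoptions(precision=4,suppress=True)
C=cam("wrist");a=save("wrist","w3.png");s=bot.sense(); print(s["position"],s["ee_rot"],s["joint_positions"],s["width"])
np.savez('w3.npz',K=C[0],R=C[1],t=C[2]); 
cv2.imwrite('pics/w3c.png',cv2.cvtColor(cv2.resize(a[0:300,112:],(800,600),interpolation=cv2.INTER_CUBIC),cv2.COLOR_RGB2BGR))
for i in range(3):
    s=bot.sense();print(s["position"])
for o in lid(a,C,s["position"][2]+.021):print(o)
E
```

```text
[0.4799 0.2174 0.2853] [0.7085 0.7057 0.0001 0.0001] [ 0.261   0.0552  1.5635 -0.      1.5225  0.2649] 0.4728598892384409
[0.4799 0.2174 0.2853]
[0.4799 0.2174 0.2853]
[0.4799 0.2174 0.2853]
(array([0.5837, 0.3317]), 0.0069, [455, 27, 26, 29, 439])
(array([0.5724, 0.3277]), 0.0051, [436, 40, 11, 22, 71])
(array([0.6097, 0.2815]), 0.0347, [486, 76, 26, 131, 1617])
(array([0.4785, 0.22  ]), 0.0251, [220, 211, 74, 75, 4484])
```

View pics/w3c.png

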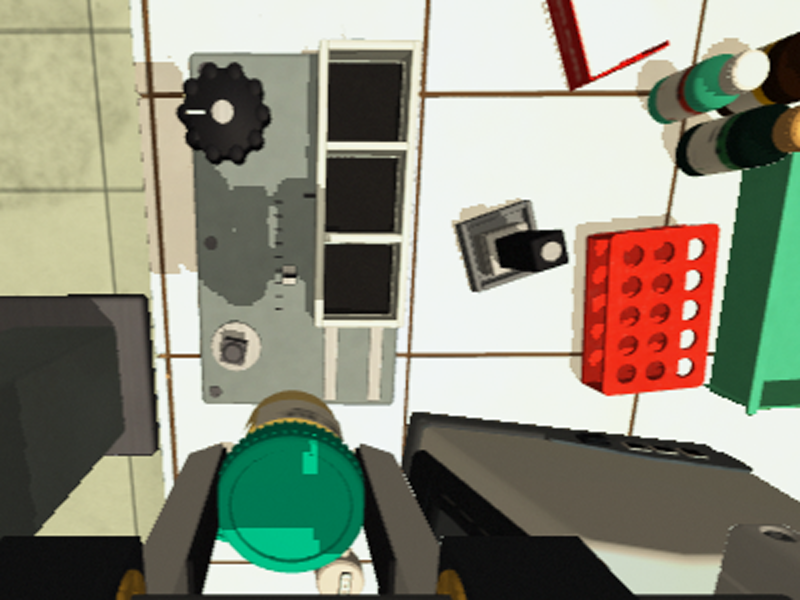

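```bash
cat > m.py <<'E'
from h import *
np.set_printoptions(precision=4,suppress=True)
d=np.load('w3.npz');C=(d['K'],d['R'],d['t'])
f=lambda u,v,z:ray("",(112+u/2-.25,v/2-.25),z,C)
E
python3 - <<'E'
from m import *
NL,NR,FR=[f(u,v,.022) for u,v in[(190,55),(203,403),(393,403)]]
print("table",NL,NR,FR,np.linalg.norm(NL-NR),np.linalg.norm(NR-FR),np.arctan2(-(NL-NR)[0],(NL-NR)[1]),np.arctan2((FR-NR)[1],(FR-NR)[0]))
for z in(.045,.05,.055,.06):
    P=[f(u,v,z) for u,v in[(318,41),(422,43),(400,325),(317,325)]]
    print(z,[np.round(np.linalg.norm(P[i]-P[(i+1)%4]),4) for i in range(4)],np.mean(P,0),[np.round(np.arctan2(-(P[0]-P[3])[0],(P[0]-P[3])[1]),3)])
    for q in[[(328,61),(406,64),(404,142),(328,142)],[(327,156),(402,157),(400,233),(326,233)],[(326,245),(397,245),(392,317),(325,315)]]:
        Q=[f(u,v,z) for u,v in q]; print("  pocket",np.mean(Q,0),np.linalg.norm(Q[0]-Q[1]),np.linalg.norm(Q[0]-Q[3]))
print("wheel",f(222,111,.076),f(224,112,.076)); print("screw",f(234,347,.05)); print("ptr",f(305,195,.05),f(305,195,.04)); print("idx",f(281,274,.038),f(289,275,.022))
print("keytop",f(549,248,.1),"stand",[f(u,v,.016) for u,v in[(456,222),(531,200),(549,269),(475,292)]])
E
```

```text
table [0.4102 0.4197 0.022 ] [0.4073 0.1648 0.022 ] [0.5644 0.1641 0.022 ] 0.2549180266587497 0.15710497590828934 -0.011646319721309431 -0.004574552431299685
0.045 [np.float64(0.0688), np.float64(0.1872), np.float64(0.0625), np.float64(0.1883)] [0.5322 0.3264 0.045 ] [np.float64(0.005)]
  pocket [0.5321 0.3839 0.045 ] 0.05208441137302191 0.04968769130126319
  pocket [0.5321 0.3246 0.045 ] 0.05215925748243974 0.05139227913047307
  pocket [0.5312 0.2651 0.045 ] 0.05142788740000887 0.05066048711717592
0.05 [np.float64(0.0679), np.float64(0.1849), np.float64(0.0617), np.float64(0.186)] [0.5315 0.3261 0.05  ] [np.float64(0.005)]
  pocket [0.5315 0.3828 0.05  ] 0.05144996897797024 0.04908244345372586
  pocket [0.5315 0.3243 0.05  ] 0.051523903383796324 0.05076626762723862
  pocket [0.5306 0.2654 0.05  ] 0.050801442150952725 0.050043389603086325
0.055 [np.float64(0.0671), np.float64(0.1826), np.float64(0.061), np.float64(0.1837)] [0.5309 0.3257 0.055 ] [np.float64(0.005)]
  pocket [0.5308 0.3817 0.055 ] 0.05081552658291845 0.04847719560618863
  pocket [0.5308 0.3239 0.055 ] 0.05088854928515291 0.05014025612400417
  pocket [0.53   0.2658 0.055 ] 0.05017499690189658 0.04942629208899673
0.06 [np.float64(0.0662), np.float64(0.1804), np.float64(0.0602), np.float64(0.1814)] [0.5303 0.3253 0.06  ] [np.float64(0.005)]
  pocket [0.5302 0.3806 0.06  ] 0.05018108418786667 0.047871947758651355
  pocket [0.5302 0.3236 0.06  ] 0.05025319518650938 0.04951424462076971
  pocket [0.5294 0.2662 0.06  ] 0.04954855165284054 0.048809194574907185
wheel [0.4374 0.373  0.076 ] [0.4386 0.3724 0.076 ]
screw [0.4373 0.2171 0.05  ]
ptr [0.4904 0.3247 0.05  ] [0.4907 0.3255 0.04  ]
idx [0.473 0.27  0.038] [0.4789 0.2682 0.022 ]
keytop [0.6425 0.2891 0.1   ] stand [array([0.6072, 0.3072, 0.016 ]), array([0.6629, 0.3229, 0.016 ]), array([0.6829, 0.2716, 0.016 ]), array([0.6264, 0.254 , 0.016 ])]
```

>>> jog_arm:
  series:
    - [[1.5, 1.5, -3], [0, 0, 0]]
    - [[3, 3, -6], [0, 0, 0]]
    - [[5.1, 4.6, -10], [0, 0, 0]]
    - [[5.1, 4.6, -14], [0, 0, 0]]
    - [[5.1, 4.6, -16.5], [0, 0, 0]]

```text
clock: 6.95
position: [0.5293, 0.2636, 0.1164]
ee_rot: [0.708, 0.706, -0.002, -0.001]
wrist_force: [0.1, -0.0, -0.3]
width: 0.475
finger_force: 15.0
```

>>> jog_arm:
  series:
    - [[0, 0, 0], [0, 0, 0]]
    - [[0, 0, 0], [0, 0, 0]]
    - [[0, 0, 0], [0, 0, 0]]
    - [[0, 0, 0], [0, 0, 0]]
    - [[0, 0, 0], [0, 0, 0]]

```text
clock: 7.45
position: [0.5319, 0.2645, 0.1221]
ee_rot: [0.708, 0.706, 0.002, 0.001]
wrist_force: [0.1, -0.6, -0.6]
width: 0.477
finger_force: 15.0
```

```bash
python3 - <<'E'
from h import *
np.set_printoptions(precision=4,suppress=True)
C=cam("wrist");a=save("wrist","w4.png");s=bot.sense(); print(s["position"],s["ee_rot"],s["wrist_force"])
np.savez('w4.npz',K=C[0],R=C[1],t=C[2]); 
cv2.imwrite('pics/w4c.png',cv2.cvtColor(cv2.resize(a[0:300,56:456],(800,600),interpolation=cv2.INTER_CUBIC),cv2.COLOR_RGB2BGR))
for o in lid(a,C,s["position"][2]+.021):print(o)
E
```

```text
[0.5317 0.2644 0.1216] [0.708  0.7062 0.0012 0.0006] [-0.4274  0.0248 -0.489 ]
(array([0.6512, 0.3694]), 0.0083, [478, 46, 19, 35, 236])
(array([0.5315, 0.267 ]), 0.0248, [221, 211, 73, 75, 4464])
```

View pics/w4c.png

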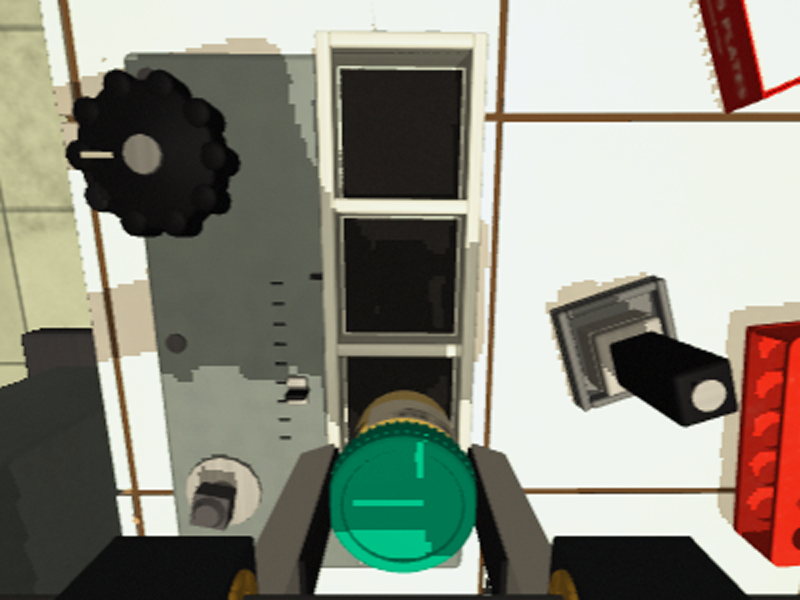

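```bash
cat > m4.py <<'E'
from h import *
np.set_printoptions(precision=4,suppress=True)
d=np.load('w4.npz');C=(d['K'],d['R'],d['t'])
f=lambda u,v,z:ray("",(56+u/2-.25,v/2-.25),z,C)
E
python3 - <<'E'
from m4 import *
for z in(.045,.05,.055):
  print(z,"TL,TR",f(318,33,z)[:2],f(487,33,z)[:2],"w01 mid",f(402,207,z)[:2],"w12 mid",f(400,350,z)[:2], "sides@200",f(323,207,z)[:2],f(481,207,z)[:2],"@350",f(327,350,z)[0],f(473,350,z)[0])
print("ptr",f(317,276,.045),"idx",f(290,390,.030),f(298,384,.038), "marks",f(278,283,.022),f(285,437,.022))
print("wheel",f(142,154,.076),f(152,153,.068)); 
for z in (.045,.05,.055,.06): print("screw",z,f(211,513,z),"collar",f(222,494,z-.018))
print("key",f(709,396,.1),"stand",[f(u,v,.016)[:2] for u,v in[(552,311),(660,276),(692,366),(586,410)]])
K=C; 
print(proj("",(.5315,.265,.076),C))
E
```

```text
0.045 TL,TR [0.499  0.4214] [0.566  0.4213] w01 mid [0.5321 0.3558] w12 mid [0.531  0.2935] sides@200 [0.4982 0.3559] [0.566  0.3557] @350 0.49744863117884797 0.5644981383152925
0.05 TL,TR [0.4996 0.4198] [0.5653 0.4197] w01 mid [0.5321 0.3556] w12 mid [0.531  0.2945] sides@200 [0.4989 0.3557] [0.5653 0.3555] @350 0.4981334076181034 0.5638277078569777
0.055 TL,TR [0.5003 0.4182] [0.5646 0.4181] w01 mid [0.532  0.3553] w12 mid [0.531  0.2955] sides@200 [0.4996 0.3554] [0.5646 0.3552] @350 0.49881818405735884 0.563157277398663
ptr [0.4944 0.3269 0.045 ] idx [0.4762 0.2705 0.03  ] [0.4819 0.2757 0.038 ] marks [0.4719 0.3222 0.022 ] [0.4704 0.2428 0.022 ]
wheel [0.4371 0.3728 0.076 ] [0.4374 0.3743 0.068 ]
screw 0.045 [0.4363 0.2112 0.045 ] collar [0.4363 0.2127 0.027 ]
screw 0.05 [0.4382 0.2138 0.05  ] collar [0.4381 0.2151 0.032 ]
screw 0.055 [0.4401 0.2165 0.055 ] collar [0.4398 0.2176 0.037 ]
screw 0.06 [0.442  0.2191 0.06  ] collar [0.4416 0.22   0.042 ]
key [0.6442 0.2869 0.1   ] stand [array([0.6076, 0.3074]), array([0.66  , 0.3246]), array([0.6822, 0.2788]), array([0.6293, 0.2551])]
[256.5178 215.4689]
```

>>> jog_arm:
  series:
    - [[0, -0.1, -1.5], [0, 0, 0]]
    - [[0, -0.1, -3], [0, 0, 0]]
    - [[0, -0.1, -4], [0, 0, 0]]
    - [[0, -0.1, -4.5], [0, 0, 0]]
    - [[0, -0.1, -4.5], [0, 0, 0]]

```text
clock: 8.0
position: [0.5297, 0.2633, 0.0757]
ee_rot: [0.708, 0.706, -0.001, -0.001]
wrist_force: [-5.0, -0.7, 12.2]
width: 0.477
finger_force: 15.0
```

>>> jog_arm:
  series:
    - [[0, 0, -0.1], [0, 0, 0]]
    - [[0, 0, -0.2], [0, 0, 0]]
    - [[0, 0, -0.3], [0, 0, 0]]
    - [[0, 0, -0.4], [0, 0, 0]]
    - [[0, 0, -0.4], [0, 0, 0]]

```text
clock: 8.5
position: [0.5298, 0.2637, 0.0739]
ee_rot: [0.708, 0.706, -0.001, -0.001]
wrist_force: [-9.7, -0.7, 22.5]
width: 0.475
finger_force: 15.0
```

>>> jog_arm:
  series:
    - [[0, 0, 0.2], [0, 0, 0]]
    - [[0, 0, 0.2], [0, 0, 0]]
    - [[0, 0, 0.2], [0, 0, 0]]
    - [[0, 0, 0.2], [0, 0, 0]]
    - [[0, 0, 0.2], [0, 0, 0]]
  grip: -1

```text
clock: 9.0
position: [0.5304, 0.2629, 0.0722]
ee_rot: [0.708, 0.706, -0.001, -0.0]
wrist_force: [-0.2, -1.0, -0.6]
width: 0.866
finger_force: 0.0
```

>>> jog_arm:
  series:
    - [[0, 0, 1.5], [0, 0, 0]]
    - [[0, 0, 4], [0, 0, 0]]
    - [[0, 0, 8], [0, 0, 0]]
    - [[0, 0, 12], [0, 0, 0]]
    - [[0, 0, 16], [0, 0, 0]]

```text
clock: 9.5
position: [0.5307, 0.2631, 0.2358]
ee_rot: [0.708, 0.706, 0.0, 0.0]
wrist_force: [0.4, 0.8, -0.2]
width: 1.0
finger_force: 0.0
```

>>> jog_arm:
  series:
    - [[-1, -4, 2], [0, 0, 0]]
    - [[-2, -8, 4], [0, 0, 0]]
    - [[-3, -8, 6], [0, 0, 0]]
    - [[-4, -8, 6], [0, 0, 0]]
    - [[-4, -8, 6], [0, 0, 0]]

```text
clock: 10.0
position: [0.4901, 0.1834, 0.2939]
ee_rot: [0.708, 0.706, 0.001, 0.0]
wrist_force: [-0.1, 0.1, 0.3]
width: 1.002
finger_force: 0.0
```

```bash
python3 - <<'E'
from h import *
np.set_printoptions(precision=4,suppress=True)
C=cam("wrist");a=save("wrist","w5.png");s=bot.sense(); print(s["position"],s["ee_rot"],s["wrist_force"])
np.savez('w5.npz',K=C[0],R=C[1],t=C[2]); 
cv2.imwrite('pics/w5c.png',cv2.cvtColor(cv2.resize(a[0:300,56:456],(800,600),interpolation=cv2.INTER_CUBIC),cv2.COLOR_RGB2BGR))
for z in (.066,.092):
  for o in lid(a,C,z):print(o)
E
```

```text
[0.4901 0.1835 0.2928] [ 0.7077  0.7065 -0.     -0.0001] [-0.0778  0.5719 -0.2829]
(array([0.7513, 0.3879]), 0.0178, [447, 1, 27, 30, 448])
(array([0.7238, 0.3749]), 0.0133, [429, 17, 12, 22, 71])
(array([0.8229, 0.2598]), 0.0925, [479, 47, 33, 138, 2560])
(array([0.533 , 0.2615]), 0.0266, [269, 100, 37, 39, 1124])
(array([0.4326, 0.0867]), 0.0252, [206, 220, 30, 30, 694])
(array([0.7342, 0.3796]), 0.0166, [447, 1, 27, 30, 448])
(array([0.7085, 0.3675]), 0.0124, [429, 17, 12, 22, 71])
(array([0.8011, 0.2599]), 0.0865, [479, 47, 33, 138, 2560])
(array([0.5302, 0.2615]), 0.0248, [269, 100, 37, 39, 1124])
(array([0.4363, 0.0981]), 0.0236, [206, 220, 30, 30, 694])
```

View pics/w5c.png

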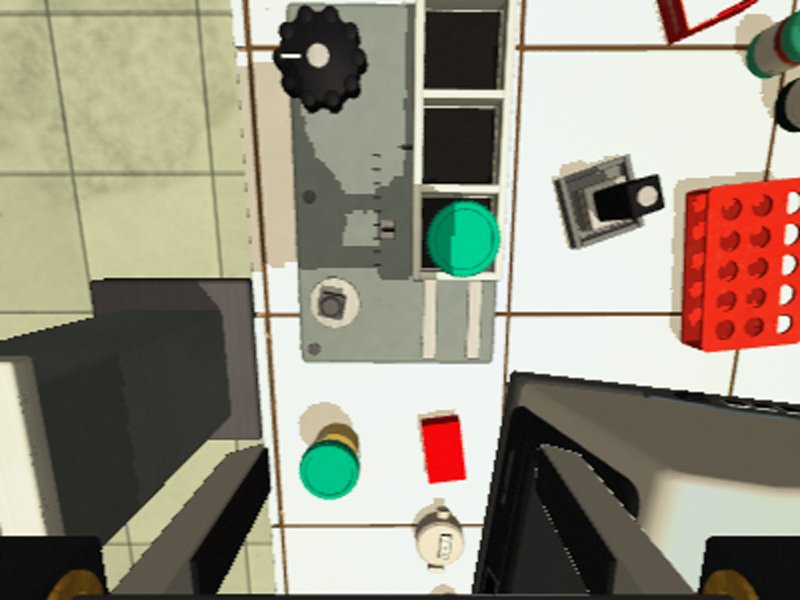

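>>> jog_arm:
  series:
    - [[-2, -3, -4], [0, 0, 0]]
    - [[-4, -6, -8], [0, 0, 0]]
    - [[-5.9, -9, -12], [0, 0, 0]]
    - [[-5.9, -10.1, -16], [0, 0, 0]]
    - [[-5.9, -10.1, -17.5], [0, 0, 0]]

```text
clock: 10.55
position: [0.4261, 0.0811, 0.112]
ee_rot: [0.708, 0.706, -0.004, -0.004]
wrist_force: [-0.4, 0.8, -0.7]
width: 1.0
finger_force: 0.0
```

>>> jog_arm:
  series:
    - [[0, 0, -2.5], [0, 0, 0]]
    - [[0, 0, -5], [0, 0, 0]]
    - [[0, 0, -7], [0, 0, 0]]
    - [[0, 0, -7.3], [0, 0, 0]]
    - [[0, 0, -7.3], [0, 0, 0]]

```text
clock: 11.05
position: [0.4305, 0.0825, 0.0438]
ee_rot: [0.708, 0.706, -0.001, -0.001]
wrist_force: [-0.6, 0.5, -0.1]
width: 1.0
finger_force: 0.0
```

>>> jog_arm:
  series:
    - [[0, 0, 0], [0, 0, 0]]
    - [[0, 0, 0], [0, 0, 0]]
    - [[0, 0, 0], [0, 0, 0]]
    - [[0, 0, 0], [0, 0, 0]]
    - [[0, 0, 0], [0, 0, 0]]
  grip: 1

```text
clock: 11.55
position: [0.4321, 0.0821, 0.0455]
ee_rot: [0.708, 0.706, 0.0, 0.0]
wrist_force: [-0.7, 0.2, 0.2]
width: 0.615
finger_force: 0.0
```

>>> jog_arm:
  series:
    - [[0, 0, 0], [0, 0, 0]]
    - [[0, 0, 0], [0, 0, 0]]
    - [[0, 0, 0], [0, 0, 0]]
    - [[0, 0, 1], [0, 0, 0]]
    - [[0, 0, 4], [0, 0, 0]]

```text
clock: 12.05
position: [0.4287, 0.0821, 0.0833]
ee_rot: [0.708, 0.706, -0.003, -0.003]
wrist_force: [0.8, 0.5, 0.2]
width: 0.474
finger_force: 15.0
```

>>> jog_arm:
  series:
    - [[0, 0, 4], [0, 0, 0]]
    - [[0, 0, 8], [0, 0, 0]]
    - [[0, 0, 12], [0, 0, 0]]
    - [[1, 3, 15], [0, 0, 0]]
    - [[2, 7, 16], [0, 0, 0]]

```text
clock: 12.55
position: [0.4545, 0.1521, 0.2504]
ee_rot: [0.709, 0.705, 0.003, 0.003]
wrist_force: [0.2, 0.9, -0.6]
width: 0.478
finger_force: 15.0
```

>>> jog_arm:
  series:
    - [[2, 4, 0], [0, 0, 0]]
    - [[4, 8, 0], [0, 0, 0]]
    - [[6, 12, 0], [0, 0, 0]]
    - [[7.9, 16, -4], [0, 0, 0]]
    - [[7.9, 17.2, -8], [0, 0, 0]]

```text
clock: 13.05
position: [0.5348, 0.328, 0.1684]
ee_rot: [0.707, 0.707, 0.005, 0.002]
wrist_force: [0.9, 0.2, -1.0]
width: 0.479
finger_force: 15.0
```

>>> jog_arm:
  series:
    - [[0, 0, -3], [0, 0, 0]]
    - [[0, 0, -4.5], [0, 0, 0]]
    - [[0, 0, -4.5], [0, 0, 0]]
    - [[0, 0, -4.5], [0, 0, 0]]
    - [[0, 0, -4.5], [0, 0, 0]]

```text
clock: 13.55
position: [0.5327, 0.3244, 0.1232]
ee_rot: [0.708, 0.706, 0.002, 0.001]
wrist_force: [-0.1, 0.4, -1.1]
width: 0.474
finger_force: 15.0
```

```bash
python3 - <<'E'
from h import *
np.set_printoptions(precision=4,suppress=True)
C=cam("wrist");a=save("wrist","w6.png");s=bot.sense(); print(s["position"],s["ee_rot"],s["wrist_force"])
np.savez('w6.npz',K=C[0],R=C[1],t=C[2]); 
cv2.imwrite('pics/w6c.png',cv2.cvtColor(cv2.resize(a[0:300,56:456],(800,600),interpolation=cv2.INTER_CUBIC),cv2.COLOR_RGB2BGR))
for o in lid(a,C,s["position"][2]+.021):print(o)
E
```

```text
[0.5326 0.3244 0.1232] [0.7083 0.7059 0.0024 0.0009] [ 0.5106 -1.0337  0.2967]
(array([0.6497, 0.3988]), 0.0083, [464, 110, 21, 32, 187])
(array([0.6677, 0.3974]), 0.0092, [497, 111, 15, 35, 413])
(array([0.5306, 0.3217]), 0.0326, [220, 208, 76, 90, 5573])
```

View pics/w6c.png

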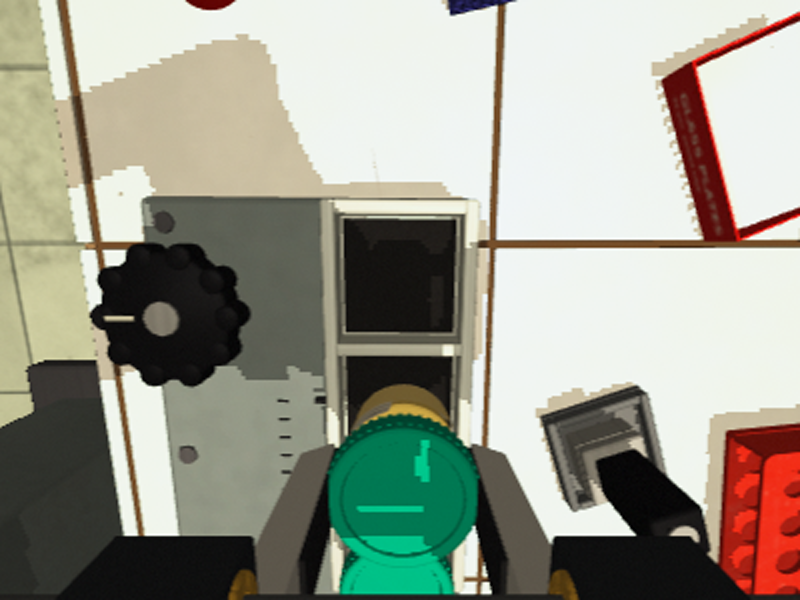

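>>> jog_arm:
  series:
    - [[-0.1, 0, -1.5], [0, 0, 0]]
    - [[-0.1, 0, -3], [0, 0, 0]]
    - [[-0.1, 0, -4], [0, 0, 0]]
    - [[-0.1, 0, -4.4], [0, 0, 0]]
    - [[-0.1, 0, -4.4], [0, 0, 0]]

```text
clock: 14.1
position: [0.5287, 0.3238, 0.0769]
ee_rot: [0.708, 0.706, -0.001, -0.001]
wrist_force: [-5.1, -1.8, 10.1]
width: 0.476
finger_force: 15.0
```

>>> jog_arm:
  series:
    - [[0, 0, 0], [0, 0, 0]]
    - [[0, 0, 0], [0, 0, 0]]
    - [[0, 0, 0], [0, 0, 0]]
    - [[0, 0, 0], [0, 0, 0]]
    - [[0, 0, 0], [0, 0, 0]]

```text
clock: 14.6
position: [0.5287, 0.3237, 0.0769]
ee_rot: [0.708, 0.706, -0.001, -0.001]
wrist_force: [-5.3, -1.8, 11.3]
width: 0.473
finger_force: 15.0
```

>>> jog_arm:
  series:
    - [[0, 0, 0.1], [0, 0, 0]]
    - [[0, 0, 0.1], [0, 0, 0]]
    - [[0, 0, 0.1], [0, 0, 0]]
    - [[0, 0, 0.1], [0, 0, 0]]
    - [[0, 0, 0.1], [0, 0, 0]]
  grip: -1

```text
clock: 15.1
position: [0.5296, 0.324, 0.0767]
ee_rot: [0.708, 0.706, -0.0, -0.0]
wrist_force: [-0.2, 0.1, 0.8]
width: 0.866
finger_force: 0.0
```

>>> jog_arm:
  series:
    - [[0, 0, 1.5], [0, 0, 0]]
    - [[0, 0, 4], [0, 0, 0]]
    - [[0, 0, 8], [0, 0, 0]]
    - [[0, 0, 12], [0, 0, 0]]
    - [[-2, -4, 14], [0, 0, 0]]

```text
clock: 15.6
position: [0.5136, 0.2874, 0.2233]
ee_rot: [0.707, 0.707, 0.005, 0.002]
wrist_force: [1.0, -0.1, 1.4]
width: 0.998
finger_force: 0.0
```

>>> jog_arm:
  series:
    - [[-2, -2, 3], [0, 0, 0]]
    - [[-4, -4, 6], [0, 0, 0]]
    - [[-4, -8, 8], [0, 0, 0]]
    - [[-4, -8, 8], [0, 0, 0]]
    - [[-4, -8, 8], [0, 0, 0]]

```text
clock: 16.1
position: [0.4702, 0.2039, 0.2988]
ee_rot: [0.709, 0.706, 0.002, 0.001]
wrist_force: [0.6, 0.2, 0.2]
width: 1.0
finger_force: 0.0
```

```bash
python3 - <<'E'
from h import *
np.set_printoptions(precision=4,suppress=True)
C=cam("wrist");a=save("wrist","w7.png");s=bot.sense(); print(s["position"],s["ee_rot"],s["joint_positions"])
np.savez('w7.npz',K=C[0],R=C[1],t=C[2]); 
cv2.imwrite('pics/w7c.png',cv2.cvtColor(cv2.resize(a[60:280,120:400],(764,600),interpolation=cv2.INTER_CUBIC),cv2.COLOR_RGB2BGR))
for o in lid(a,C,.092):print(o)
for p in [(.53,.325,.05),(.4372,.373,.076),(.437,.214,.05),(.494,.327,.045),(.48,.27,.038)]: print((proj("",p,C)-[120,60])*600/220)
E
```

```text
[0.4697 0.2043 0.2975] [ 0.7082  0.706   0.0004 -0.0001] [0.2407 0.0165 1.5788 0.0006 1.5456 0.2439]
(array([0.7325, 0.3817]), 0.017, [455, 20, 27, 28, 424])
(array([0.7054, 0.3721]), 0.0124, [438, 33, 11, 21, 63])
(array([0.5287, 0.3252]), 0.0251, [283, 64, 38, 41, 1222])
(array([0.7964, 0.2602]), 0.0846, [486, 67, 26, 129, 1649])
(array([0.5302, 0.2609]), 0.0253, [283, 117, 37, 37, 1056])
[485.1778  76.2823]
[301.3103 -37.0206]
[313.6855 286.928 ]
[416.1693  73.5936]
[389.3817 183.8849]
```

View pics/w7c.png

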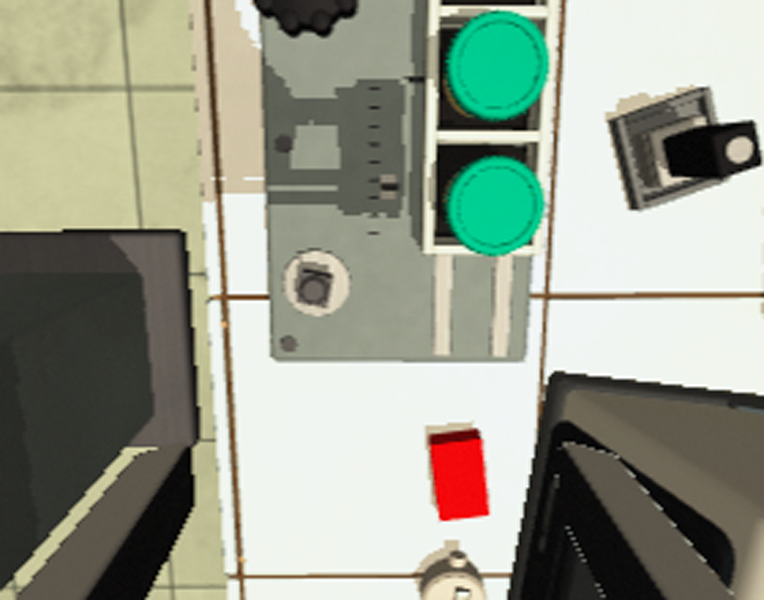

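```bash
python3 - <<'E'
from h import *
np.set_printoptions(precision=4,suppress=True)
d=np.load('w7.npz');C=(d['K'],d['R'],d['t'])
f=lambda u,v,z:ray("",(120+u/2.727-.3,60+v/2.727-.3),z,C)[:2]
for z in(.03,.038,.045):print(z,"ptr",f(411,79,z),"idx",f(397,187,z),f(385,187,z))
im=cv2.imread('pics/w7.png');b=cv2.resize(im[76:186,205:305],(800,880),interpolation=cv2.INTER_CUBIC)
cv2.imwrite('pics/w7d.png',b[:600])
E
```

```text
0.03 ptr [0.4916 0.3262] idx [0.4841 0.2685] [0.4772 0.2685]
0.038 ptr [0.4912 0.3254] idx [0.4838 0.2687] [0.4771 0.2688]
0.045 ptr [0.4909 0.3247] idx [0.4836 0.2689] [0.477 0.269]
```

View pics/w7d.png

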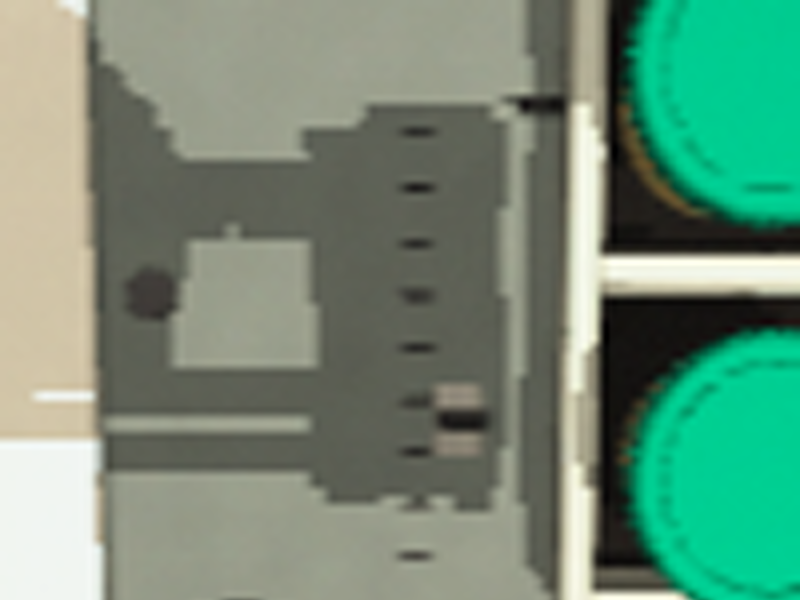

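>>> jog_arm:
  series:
    - [[-1, 3, 0], [0, 0, 8.5]]
    - [[-2, 6, 0], [0, 0, 17]]
    - [[-3, 9, 0], [0, 0, 25.5]]
    - [[-3.3, 12, 0], [0, 0, 34]]
    - [[-3.3, 15, 0], [0, 0, 42]]
  grip: -0.55

```text
clock: 16.65
position: [0.4351, 0.3563, 0.2955]
ee_rot: [0.404, 0.915, -0.001, -0.001]
wrist_force: [0.1, 0.2, 0.3]
width: 0.772
finger_force: 0.0
```

>>> jog_arm:
  series:
    - [[0, 1.7, 0], [0, 0, 8.5]]
    - [[0, 1.7, -2], [0, 0, 17]]
    - [[0, 1.7, -4], [0, 0, 25.5]]
    - [[0, 1.7, -6], [0, 0, 34]]
    - [[0, 1.7, -8], [0, 0, 42]]

```text
clock: 17.15
position: [0.4353, 0.372, 0.2144]
ee_rot: [0.05, 0.999, -0.001, -0.002]
wrist_force: [-1.1, 0.2, 0.4]
width: 0.777
finger_force: 0.0
```

>>> jog_arm:
  series:
    - [[0, 0, -1], [0, 0, 8.5]]
    - [[0, 0, -2], [0, 0, 17]]
    - [[0, 0, -4], [0, 0, 25.5]]
    - [[0, 0, -6], [0, 0, 34]]
    - [[0, 0, -6.7], [0, 0, 42]]

```text
clock: 17.65
position: [0.4338, 0.3709, 0.1457]
ee_rot: [-0.311, 0.95, -0.001, -0.004]
wrist_force: [0.3, 0.1, -0.4]
width: 0.773
finger_force: 0.0
```

>>> jog_arm:
  series:
    - [[0, 0, 0], [0, 0, 8.5]]
    - [[0, 0, 0], [0, 0, 17]]
    - [[0, 0, 0], [0, 0, 24]]
    - [[0, 0, 0], [0, 0, 24]]
    - [[0, 0, 0], [0, 0, 24]]

```text
clock: 18.15
position: [0.4358, 0.3715, 0.1489]
ee_rot: [-0.498, 0.867, 0.0, -0.001]
wrist_force: [0.9, -0.6, -0.7]
width: 0.773
finger_force: 0.0
```

```bash
python3 - <<'E'
from h import *
np.set_printoptions(precision=4,suppress=True)
C=cam("wrist");a=save("wrist","w8.png");s=bot.sense(); print(s["position"],s["ee_rot"],s["joint_positions"],s["width"])
print(proj("",(.4372,.373,.076),C))
for th in("wheel_top",):
  for d in bot.recognise(th,"wrist"):
    e=d["extent"];print(d, ray("",(e[0]+e[2]/2,e[1]+e[3]/2),.07,C),)
E
```

```text
[0.436  0.3714 0.1492] [-0.4983  0.867   0.0001 -0.0009] [ 0.5544  0.2627  1.6115  0.0002  1.2692 -2.0598] 0.7746404853745564
[256.4024 208.6007]
{'extent': [97.8, 106.2, 133.2, 176.8], 'score': 0.69} [0.5062 0.319  0.07  ]
{'extent': [227.4, 171.2, 58.9, 64.9], 'score': 0.58} [0.4353 0.3706 0.07  ]
```

View pics/w8.png

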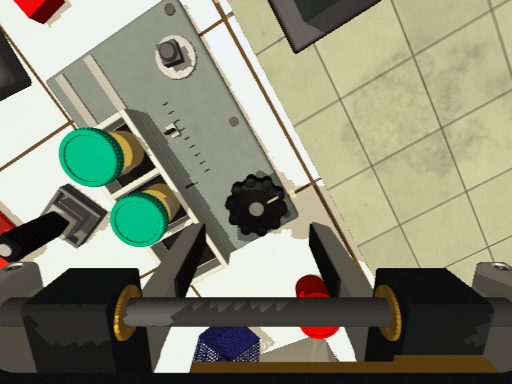

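>>> jog_arm:
  series:
    - [[0, 0, -2.5], [0, 0, 0]]
    - [[0, 0, -5], [0, 0, 0]]
    - [[0, 0, -7.5], [0, 0, 0]]
    - [[0, 0, -9], [0, 0, 0]]
    - [[0, 0, -9.3], [0, 0, 0]]

```text
clock: 18.75
position: [0.4351, 0.3701, 0.0549]
ee_rot: [-0.499, 0.867, -0.0, -0.002]
wrist_force: [-1.0, 0.1, 0.2]
width: 0.772
finger_force: 0.0
```

>>> jog_arm:
  series:
    - [[0, 0, 0], [0, 0, 0]]
    - [[0, 0, 0], [0, 0, 0]]
    - [[0, 0, 0], [0, 0, 0]]
    - [[0, 0, 0], [0, 0, 0]]
    - [[0, 0, 0], [0, 0, 0]]
  grip: 1
  newtons: 25

```text
clock: 19.25
position: [0.4372, 0.372, 0.0584]
ee_rot: [-0.499, 0.867, 0.0, 0.001]
wrist_force: [-2.5, 2.4, 3.1]
width: 0.631
finger_force: 25.0
```

>>> jog_arm:
  series:
    - [[0, 0, 0], [0, 0, -3]]
    - [[0, 0, 0], [0, 0, -10]]
    - [[0, 0, 0], [0, 0, -17]]
    - [[0, 0, 0], [0, 0, -24]]
    - [[0, 0, 0], [0, 0, -30]]

```text
clock: 19.75
position: [0.4369, 0.3723, 0.0584]
ee_rot: [-0.256, 0.967, 0.001, 0.001]
wrist_force: [-3.2, 3.0, 3.9]
width: 0.632
finger_force: 25.0
```

>>> jog_arm:
  series:
    - [[0, 0, 0], [0, 0, -8]]
    - [[0, 0, 0], [0, 0, -16]]
    - [[0, 0, 0], [0, 0, -24]]
    - [[0, 0, 0], [0, 0, -32]]
    - [[0, 0, 0], [0, 0, -40]]

```text
clock: 20.25
position: [0.4368, 0.3728, 0.0583]
ee_rot: [0.091, 0.996, 0.002, 0.0]
wrist_force: [-3.0, 4.4, 2.0]
width: 0.634
finger_force: 25.0
```

>>> jog_arm:
  series:
    - [[0, 0, 0], [0, 0, -8]]
    - [[0, 0, 0], [0, 0, -16]]
    - [[0, 0, 0], [0, 0, -24]]
    - [[0, 0, 0], [0, 0, -32]]
    - [[0, 0, 0], [0, 0, -40]]

```text
clock: 20.75
position: [0.4371, 0.3733, 0.0584]
ee_rot: [0.426, 0.905, 0.002, -0.0]
wrist_force: [-1.3, 6.8, 2.5]
width: 0.634
finger_force: 25.0
```

>>> jog_arm:
  series:
    - [[0, 0, 0], [0, 0, -8]]
    - [[0, 0, 0], [0, 0, -16]]
    - [[0, 0, 0], [0, 0, -24]]
    - [[0, 0, 0], [0, 0, -32]]
    - [[0, 0, 0], [0, 0, -40]]

```text
clock: 21.25
position: [0.4376, 0.3735, 0.0584]
ee_rot: [0.71, 0.704, 0.003, -0.001]
wrist_force: [0.4, 5.8, 1.5]
width: 0.632
finger_force: 25.0
```

>>> jog_arm:
  series:
    - [[0, 0, 0], [0, 0, -8]]
    - [[0, 0, 0], [0, 0, -16]]
    - [[0, 0, 0], [0, 0, -24]]
    - [[0, 0, 0], [0, 0, -32]]
    - [[0, 0, 0], [0, 0, -40]]

```text
clock: 21.75
position: [0.4382, 0.3734, 0.0584]
ee_rot: [0.908, 0.419, 0.003, -0.001]
wrist_force: [0.5, 5.3, -0.4]
width: 0.635
finger_force: 25.0
```

```bash
python3 - <<'E'
from h import *
np.set_printoptions(precision=4,suppress=True)
C=cam("wrist");a=save("wrist","w9.png");s=bot.sense(); print(s["position"],s["ee_rot"],s["joint_positions"],s["width"],s["moment"])
np.savez('w9.npz',K=C[0],R=C[1],t=C[2])
p=proj("",(.485,.27,.038),C);print(p,proj("",(.44,.27,.038),C)); p=p.astype(int)
b=a[max(p[1]-50,0):p[1]+50,max(p[0]-66,0):p[0]+66];print(max(p[1]-50,0),max(p[0]-66,0),b.shape)
cv2.imwrite('pics/w9c.png',cv2.cvtColor(cv2.resize(b,None,fx=6,fy=6,interpolation=cv2.INTER_CUBIC),cv2.COLOR_RGB2BGR))
E
```

```text
[0.4382 0.3733 0.0584] [ 0.909   0.4167  0.0026 -0.0014] [0.554  0.3761 1.6734 0.0025 1.0866 1.264 ] 0.633710911309871 [ 1.0417  0.016  -0.0263]
[386.5419 284.4799] [340.4874 315.7361]
234 320 (100, 132, 3)
```

View pics/w9c.png

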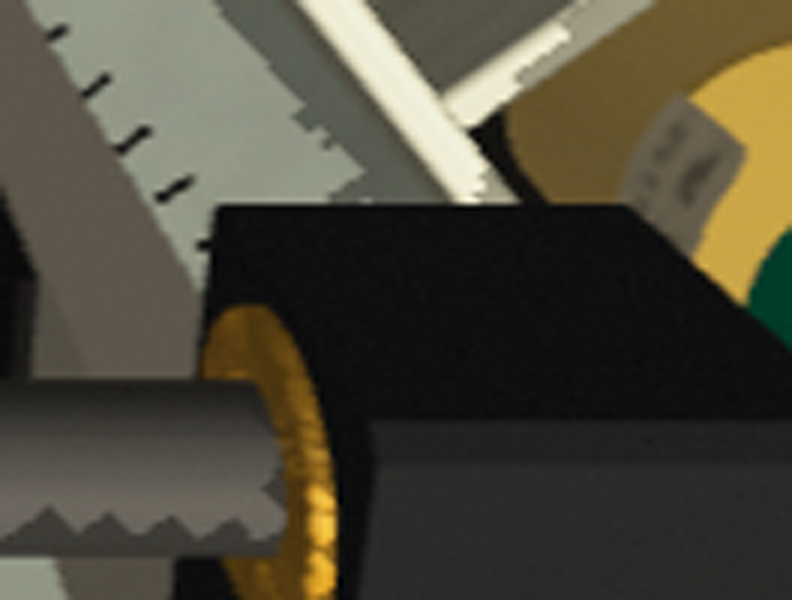

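>>> jog_arm:
  series:
    - [[0, 0, 0], [0, 0, -4]]
    - [[0, 0, 0], [0, 0, -8]]
    - [[0, 0, 0], [0, 0, -12]]
    - [[0, 0, 0], [0, 0, -12]]
    - [[0, 0, 0], [0, 0, -12]]

```text
clock: 22.3
position: [0.4383, 0.3732, 0.0584]
ee_rot: [0.946, 0.324, 0.003, -0.002]
wrist_force: [0.2, 6.2, -0.7]
width: 0.633
finger_force: 25.0
```

>>> jog_arm:
  series:
    - [[0, 0, 0], [0, 0, 0]]
    - [[0, 0, 0], [0, 0, 0]]
    - [[0, 0, 0], [0, 0, 0]]
    - [[0, 0, 0], [0, 0, 0]]
    - [[0, 0, 0], [0, 0, 0]]
  grip: -0.55

```text
clock: 22.8
position: [0.4367, 0.3708, 0.0571]
ee_rot: [0.946, 0.324, -0.0, 0.0]
wrist_force: [-0.4, -0.7, -0.3]
width: 0.773
finger_force: 0.0
```

>>> jog_arm:
  series:
    - [[0, 0, 2], [0, 0, 0]]
    - [[0, 0, 6], [0, 0, 0]]
    - [[0, -4, 10], [0, 0, 8]]
    - [[1, -7, 14], [0, 0, 16]]
    - [[2, -10, 18], [0, 0, 24]]

```text
clock: 23.3
position: [0.4546, 0.2749, 0.2318]
ee_rot: [0.856, 0.517, -0.0, 0.0]
wrist_force: [0.7, 0.2, 0.2]
width: 0.773
finger_force: 0.0
```

>>> jog_arm:
  series:
    - [[0.5, -3, 2], [0, 0, 8]]
    - [[1, -6.7, 4], [0, 0, 16]]
    - [[1.3, -6.7, 6], [0, 0, 24]]
    - [[1.3, -6.7, 6], [0, 0, 28]]
    - [[1.3, -6.7, 6], [0, 0, 28]]

```text
clock: 23.8
position: [0.4686, 0.2085, 0.2915]
ee_rot: [0.708, 0.706, 0.001, 0.001]
wrist_force: [-0.0, 0.2, -0.4]
width: 0.777
finger_force: 0.0
```

>>> jog_arm:
  series:
    - [[0, 0, 0], [0, 0, 0]]
    - [[0, 0, 0], [0, 0, 0]]
    - [[0, 0, 0], [0, 0, 0]]
    - [[0, 0, 0], [0, 0, 0]]
    - [[0, 0, 0], [0, 0, 0]]

```text
clock: 24.3
position: [0.468, 0.2091, 0.2903]
ee_rot: [0.708, 0.706, -0.0, -0.0]
wrist_force: [-0.6, -0.2, 0.1]
width: 0.775
finger_force: 0.0
```

```bash
python3 - <<'E'
from h import *
np.set_printoptions(precision=4,suppress=True)
C=cam("wrist");a=save("wrist","w10.png");s=bot.sense(); print(s["position"],s["ee_rot"],s["joint_positions"],s["clock"])
np.savez('w10.npz',K=C[0],R=C[1],t=C[2]); 
b=cv2.resize(a[95:195,205:305],(800,800),interpolation=cv2.INTER_CUBIC)[:600]
save("","w10d.png",b)
for o in lid(a,C,.092):print(o)
for p in [(.53,.27,.05),(.437,.214,.05),(.494,.27,.045),(.48,.27,.038),(.643,.288,.1)]: print(proj("",p,C),(proj("",p,C)-[205,95])*8)
E
```

```text
[0.4681 0.2091 0.2904] [ 0.708   0.7062 -0.0002 -0.0001] [ 0.2512  0.0217  1.5878 -0.      1.5325  0.2537] 24.35
(array([0.7317, 0.3824]), 0.0169, [462, 22, 27, 28, 446])
(array([0.7034, 0.3719]), 0.0119, [444, 36, 10, 21, 68])
(array([0.7952, 0.2462]), 0.0711, [492, 94, 20, 108, 891])
(array([0.5282, 0.2685]), 0.0252, [284, 115, 38, 38, 1115])
(array([0.5293, 0.2043]), 0.0251, [284, 164, 36, 35, 977])
[299.5159 131.1981] [756.1273 289.5847]
[236.7337 169.2699] [253.87   594.1591]
[274.6618 131.1185] [557.2943 288.9481]
[265.0601 130.9433] [480.4808 287.5463]
[395.1525 118.0866] [1521.2204  184.6929]
```

View pics/w10d.png

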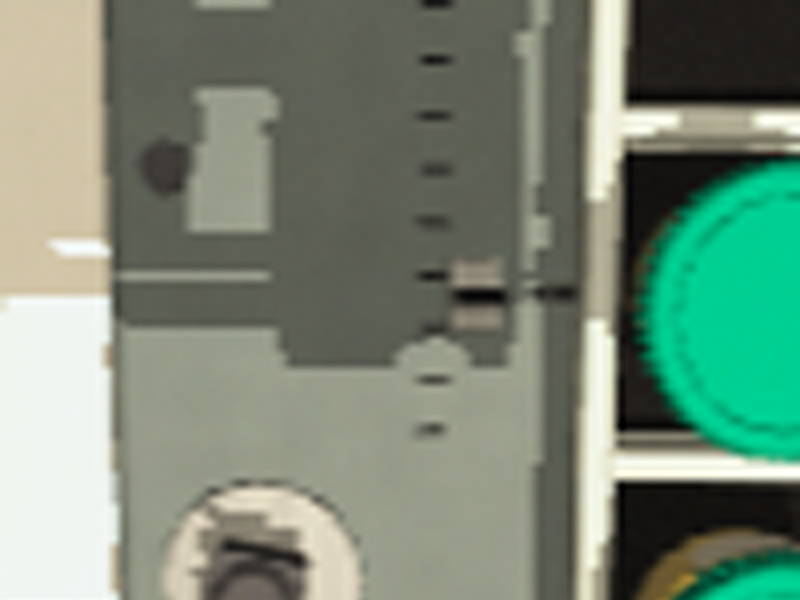

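>>> jog_arm:
  series:
    - [[-1, -1, -3], [0, 0, 0]]
    - [[-2, -3, -6], [0, 0, 0]]
    - [[-3.3, -4, -9], [0, 0, 0]]
    - [[-3.3, -4, -10], [0, 0, 0]]
    - [[-3.3, -4, -10], [0, 0, 0]]
  grip: -1

```text
clock: 24.85
position: [0.4343, 0.169, 0.1894]
ee_rot: [0.708, 0.706, -0.001, -0.001]
wrist_force: [-0.4, -0.2, 0.0]
width: 1.001
finger_force: 0.0
```

>>> jog_arm:
  series:
    - [[0, 0, 0], [0, 0, 0]]
    - [[0, 0, 0], [0, 0, 0]]
    - [[0, 0, 0], [0, 0, 0]]
    - [[0, 0, 0], [0, 0, 0]]
    - [[0, 0, 0], [0, 0, 0]]

```text
clock: 25.35
position: [0.4356, 0.1692, 0.1911]
ee_rot: [0.708, 0.706, 0.0, 0.0]
wrist_force: [-1.0, 0.5, 0.2]
width: 0.997
finger_force: 0.0
```

```bash
python3 - <<'E'
from h import *
np.set_printoptions(precision=4,suppress=True)
C=cam("wrist");a=save("wrist","w11.png");s=bot.sense(); print(s["position"],s["ee_rot"],s["clock"])
np.savez('w11.npz',K=C[0],R=C[1],t=C[2]); 
p=proj("",(.437,.214,.045),C);print(p)
for d in bot.regions_of("screw_head","wrist"):print(d["extent"],d["score"])
E
```

```text
[0.4354 0.1691 0.1909] [0.708  0.7062 0.0003 0.0002] 25.4
[258.1804 149.3582]
[308.8, 1.0, 81.7, 184.3] 0.69
[246.5, 140.7, 22.4, 18.9] 0.63
[310.4, 330.5, 24.0, 29.6] 0.33
```

>>> jog_arm:
  series:
    - [[2, 1, 4], [0, 0, 0]]
    - [[6, 3, 6], [0, 0, 0]]
    - [[10, 5, 6], [0, 0, 0]]
    - [[14, 7, 6], [0, 0, 0]]
    - [[18, 8, 6], [0, 0, 0]]

```text
clock: 25.95
position: [0.6165, 0.2507, 0.2507]
ee_rot: [0.708, 0.707, 0.0, -0.0]
wrist_force: [0.6, -0.1, 0.3]
width: 0.999
finger_force: 0.0
```

>>> jog_arm:
  series:
    - [[2.5, 0, 0], [0, 0, 0]]
    - [[2.5, 0, 0], [0, 0, 0]]
    - [[2.5, 0, 0], [0, 0, 0]]
    - [[2.5, 0, 0], [0, 0, 0]]
    - [[2.5, 0, 0], [0, 0, 0]]

```text
clock: 26.45
position: [0.6391, 0.249, 0.2512]
ee_rot: [0.708, 0.706, 0.0, -0.0]
wrist_force: [-0.4, 0.5, 0.6]
width: 1.001
finger_force: 0.0
```

```bash
python3 - <<'E'
from h import *
np.set_printoptions(precision=4,suppress=True)
C=cam("wrist");a=save("wrist","w12.png");s=bot.sense(); print(s["position"],s["ee_rot"],s["joint_positions"],s["clock"])
np.savez('w12.npz',K=C[0],R=C[1],t=C[2]); 
p=proj("",(.643,.288,.05),C);print(p)
for d in bot.regions_of("socket_key","wrist"):print(d["extent"],d["score"])
x,y=int(p[0])-45,int(p[1])-60
x2,y2=[int(v) for v in 0*p]; 
d=np.load('w11.npz');q=proj("",(.437,.214,.04),(d['K'],d['R'],d['t'])); x2,y2=int(q[0])-32,int(q[1])-48
w=cv2.cvtColor(cv2.imread('pics/w11.png'),cv2.COLOR_BGR2RGB)
A=cv2.resize(a[y:y+120,x:x+80],(400,600),interpolation=cv2.INTER_CUBIC); B=cv2.resize(w[y2:y2+96,x2:x2+64],(400,600),interpolation=cv2.INTER_CUBIC)
print("key off",x,y,"x5; screw off",x2,y2,"x6.25")
save("","w12d.png",np.hstack([A,B]))
E
```

```text
[0.6392 0.2491 0.2513] [0.7079 0.7063 0.0002 0.    ] [0.2456 0.4184 1.191  0.0001 1.5318 0.2478] 26.5
[259.9407 149.3461]
[246.7, 132.3, 25.5, 32.7] 0.59
key off 214 89 x5; screw off 226 100 x6.25
```

View pics/w12d.png

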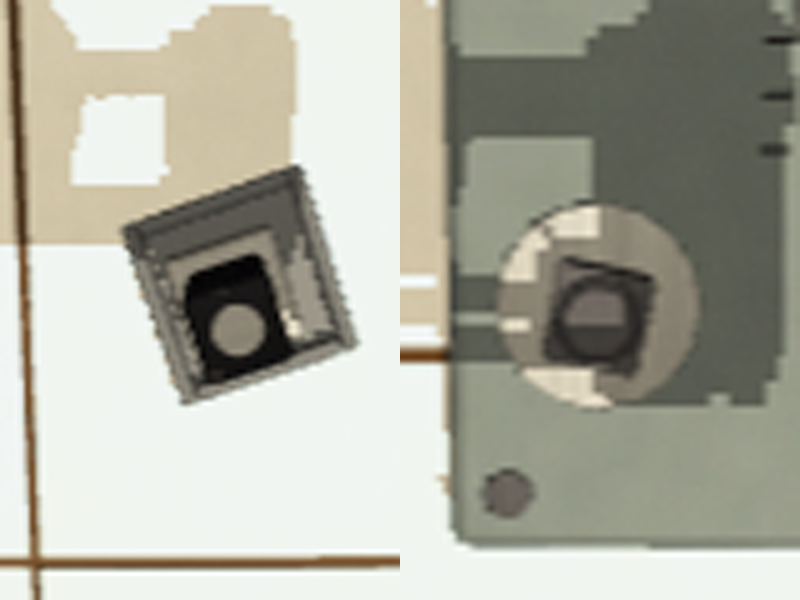

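```bash
python3 - <<'E'
from h import *
np.set_printoptions(precision=4,suppress=True)
L=lambda n:(lambda d:(d['K'],d['R'],d['t']))(np.load(n))
C=L('w11.npz');g=lambda u,v,z:ray("",(226+u/6.25-.42,100+v/6.25-.42),z,C)
for z in(.04,.045,.05,.055):print("screw",z,g(198,318,z))
print("collar",g(198,305,.025),"corner tbl NR",g(55,543,.022))
C=L('w12.npz');f=lambda u,v,z:ray("",(214+u/5-.4,89+v/5-.4),z,C)
S=[f(u,v,.016) for u,v in[(123,229),(299,167),(356,346),(184,403)]]
print("stand",np.mean(S,0),[np.linalg.norm(S[i]-S[i-1]) for i in range(4)])
print("keytop",f(238,330,.1),f(203,383,.1),f(293,357,.1),"sock",f(165,265,.035),f(272,232,.035))
E
```

```text
screw 0.04 [0.436  0.2122 0.04  ]
screw 0.045 [0.4359 0.2127 0.045 ]
screw 0.05 [0.4359 0.2133 0.05  ]
screw 0.055 [0.4359 0.2139 0.055 ]
collar [0.436  0.2131 0.025 ] corner tbl NR [0.4067 0.1647 0.022 ]
stand [0.6459 0.289  0.016 ] [np.float64(0.05378990011653548), np.float64(0.05354378311266682), np.float64(0.05416817497601379), np.float64(0.053819041620475905)]
keytop [0.6439 0.2872 0.1   ] [0.6357 0.2747 0.1   ] [0.6569 0.2808 0.1   ] sock [0.6246 0.2971 0.035 ] [0.6543 0.306  0.035 ]
```

```bash
python3 - <<'E'
from h import *
np.set_printoptions(precision=4,suppress=True)
d=np.load('w7.npz');C=(d['K'],d['R'],d['t'])
f=lambda u,v,z:ray("",(120+u/2.727-.3,60+v/2.727-.3),z,C)
print(f(556,375,.214),f(755,403,.214))
d=np.load('w5.npz');C=(d['K'],d['R'],d['t'])
f=lambda u,v,z:ray("",(56+u/2-.25,v/2-.25),z,C)
print(f(514,375,.214),f(790,405,.214))
E
```

```text
[0.5349 0.2089 0.214 ] [0.6072 0.198  0.214 ]
[0.5425 0.1998 0.214 ] [0.6754 0.1846 0.214 ]
```

>>> jog_arm:
  series:
    - [[0.5, 1, 0], [0, 0, 8.5]]
    - [[0.5, 2, 0], [0, 0, 17]]
    - [[0.5, 3.8, 0], [0, 0, 25.5]]
    - [[0.5, 3.8, -2], [0, 0, 34]]
    - [[0.5, 3.8, -4], [0, 0, 42]]

```text
clock: 27.05
position: [0.6453, 0.288, 0.2118]
ee_rot: [0.405, 0.914, 0.001, 0.001]
wrist_force: [0.2, 0.7, 0.1]
width: 0.996
finger_force: 0.0
```

>>> jog_arm:
  series:
    - [[0, 0, -1], [0, 0, 8.5]]
    - [[0, 0, -2], [0, 0, 17]]
    - [[0, 0, -3], [0, 0, 25.5]]
    - [[0, 0, -4], [0, 0, 34]]
    - [[0, 0, -5], [0, 0, 42]]
  grip: -0.1

```text
clock: 27.55
position: [0.6447, 0.2871, 0.1608]
ee_rot: [0.051, 0.999, 0.0, 0.0]
wrist_force: [0.5, -0.6, 0.0]
width: 0.609
finger_force: 0.0
```

>>> jog_arm:
  series:
    - [[0, 0, 0], [0, 0, 8.5]]
    - [[0, 0, 0], [0, 0, 17]]
    - [[0, 0, 0], [0, 0, 22.3]]
    - [[0, 0, 0], [0, 0, 22.3]]
    - [[0, 0, 0], [0, 0, 22.3]]

```text
clock: 28.05
position: [0.6449, 0.287, 0.161]
ee_rot: [-0.14, 0.99, 0.0, 0.0]
wrist_force: [-0.3, 0.2, 0.1]
width: 0.553
finger_force: 0.0
```

>>> jog_arm:
  series:
    - [[0, 0, 0], [0, 0, 0]]
    - [[0, 0, 0], [0, 0, 0]]
    - [[0, 0, 0], [0, 0, 0]]
    - [[0, 0, 0], [0, 0, 0]]
    - [[0, 0, 0], [0, 0, 0]]

```text
clock: 28.55
position: [0.6452, 0.287, 0.1606]
ee_rot: [-0.14, 0.99, -0.0, -0.0]
wrist_force: [-0.6, -0.6, 0.9]
width: 0.552
finger_force: 0.0
```

```bash
cat >> h.py <<'E'
from scipy.spatial.transform import Rotation as Ro
def st(tag=""):
    s=bot.sense(); M=Ro.from_quat(s["ee_rot"]).as_matrix(); th=np.degrees(np.arctan2(M[1,1],M[0,1]))
    print(tag,"pos",np.round(s["position"],4),"closing deg",round(th,2),"tilt",np.round(M[:,2],3),"j6",round(s["joint_positions"][5],3),"F",np.round(s["wrist_force"],1),"M",np.round(s["moment"],2),"w",round(s["width"],3),"t",s["clock"])
E
python3 - <<'E'
from h import *
C=cam("wrist");a=save("wrist","w13.png");st()
np.savez('w13.npz',K=C[0],R=C[1],t=C[2])
print(proj("",(.6439,.2872,.1),C),proj("",(.6459,.289,.016),C))
E
```

```text
pos [0.6452 0.287  0.1605] closing deg 106.14 tilt [-0. -0. -1.] j6 -1.556 F [1.  0.5 0.4] M [ 0.1  -0.17 -0.08] w 0.551 t 28.6
[257.7392027  209.49320303] [258.59345535 188.85005924]
```

View pics/w13.png

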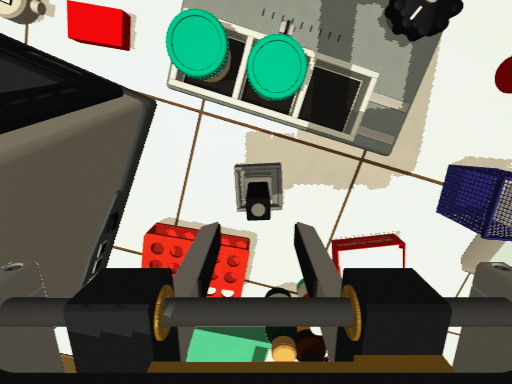

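>>> jog_arm:
  series:
    - [[-0.1, 0, -2.5], [0, 0, 0]]
    - [[-0.1, 0, -5], [0, 0, 0]]
    - [[-0.1, 0, -7.5], [0, 0, 0]]
    - [[-0.1, 0, -8.9], [0, 0, 0]]
    - [[-0.1, 0, -8.9], [0, 0, 0]]

```text
clock: 29.1
position: [0.642, 0.2863, 0.0684]
ee_rot: [-0.14, 0.99, -0.0, -0.003]
wrist_force: [-0.7, -0.6, -0.9]
width: 0.548
finger_force: 0.0
```

>>> jog_arm:
  series:
    - [[0, 0, 0], [0, 0, 0]]
    - [[0, 0, 0], [0, 0, 0]]
    - [[0, 0, 0], [0, 0, 0]]
    - [[0, 0, 0], [0, 0, 0]]
    - [[0, 0, 0], [0, 0, 0]]
  grip: 1
  newtons: 35

```text
clock: 29.6
position: [0.6449, 0.2873, 0.073]
ee_rot: [-0.14, 0.99, 0.0, 0.001]
wrist_force: [-0.1, 0.2, 2.9]
width: 0.23
finger_force: 34.8
```

```bash
python3 -c "from h import *;st()"
```

```text
pos [0.6449 0.2873 0.073 ] closing deg 106.15 tilt [ 0.002  0.001 -1.   ] j6 -1.556 F [-0.1  0.2  2.9] M [ 0.04 -0.07 -0.03] w 0.23 t 29.6
```

>>> jog_arm:
  series:
    - [[0, 0, 1], [0, 0, 0]]
    - [[0, 0, 3], [0, 0, 0]]
    - [[0, 0, 6], [0, 0, 0]]
    - [[0, 0, 10], [0, 0, 0]]
    - [[0, 0, 14], [0, 0, 0]]

```text
clock: 30.1
position: [0.6432, 0.2867, 0.2121]
ee_rot: [-0.14, 0.99, -0.0, -0.001]
wrist_force: [1.2, 1.2, -1.5]
width: 0.232
finger_force: 34.8
```

>>> jog_arm:
  series:
    - [[-4, -1.5, 0], [0, 0, -5]]
    - [[-8, -3, 0], [0, 0, -11]]
    - [[-12, -4.5, 0], [0, 0, -17]]
    - [[-16, -6, 0], [0, 0, -23]]
    - [[-20, -7.4, 0], [0, 0, -27]]

```text
clock: 30.6
position: [0.4421, 0.2122, 0.2116]
ee_rot: [0.096, 0.995, -0.0, -0.0]
wrist_force: [-0.1, 0.7, -1.3]
width: 0.233
finger_force: 34.9
```

>>> jog_arm:
  series:
    - [[-0.8, 0, -2], [0, 0, 0]]
    - [[-0.8, 0, -5], [0, 0, 0]]
    - [[-0.8, 0, -6.5], [0, 0, 0]]
    - [[-0.8, 0, -6.5], [0, 0, 0]]
    - [[-0.8, 0, -6.5], [0, 0, 0]]

```text
clock: 31.1
position: [0.4362, 0.213, 0.1471]
ee_rot: [0.095, 0.996, 0.0, 0.0]
wrist_force: [1.7, 0.2, -1.3]
width: 0.232
finger_force: 34.9
```

>>> jog_arm:
  series:
    - [[0, 0, 0], [0, 0, 0]]
    - [[0, 0, 0], [0, 0, 0]]
    - [[0, 0, 0], [0, 0, 0]]
    - [[0, 0, 0], [0, 0, 0]]
    - [[0, 0, 0], [0, 0, 0]]

```text
clock: 31.6
position: [0.4363, 0.2131, 0.1468]
ee_rot: [0.095, 0.996, 0.0, 0.0]
wrist_force: [-0.0, 0.2, -1.2]
width: 0.232
finger_force: 34.9
```

```bash
python3 - <<'E'
from h import *
C=cam("wrist");a=save("wrist","w14.png");st()
np.savez('w14.npz',K=C[0],R=C[1],t=C[2])
print(proj("",(.436,.213,.047),C),proj("",(.436,.213,.147),C))
save("","w14c.png",cv2.resize(a[110:260,160:360],(800,600),interpolation=cv2.INTER_CUBIC))
E
```

```text
pos [0.4362 0.213  0.1468] closing deg 79.15 tilt [ 0.  0. -1.] j6 -1.106 F [-0.4 -0.1 -1.7] M [ 0.02 -0.1  -0.02] w 0.232 t 31.65
[257.07768245 198.02735812] [257.07765028 239.34158949]
```

View pics/w14c.png

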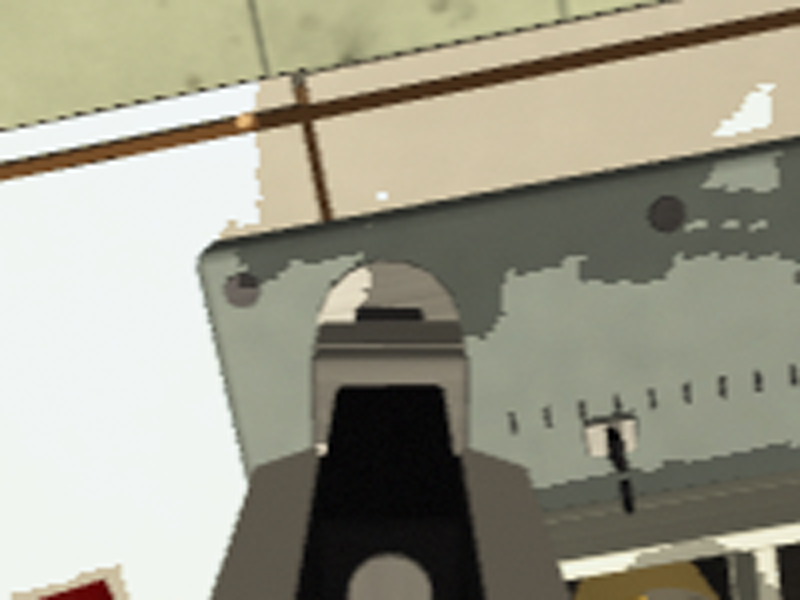

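>>> jog_arm:
  series:
    - [[0, 0, -1], [0, 0, 0]]
    - [[0, 0, -2], [0, 0, 0]]
    - [[0, 0, -2.5], [0, 0, 0]]
    - [[0, 0, -3], [0, 0, 0]]
    - [[0, 0, -3], [0, 0, 0]]

```text
clock: 32.15
position: [0.4357, 0.2128, 0.1156]
ee_rot: [0.095, 0.996, -0.0, -0.001]
wrist_force: [0.5, 0.2, -1.6]
width: 0.232
finger_force: 34.9
```

>>> jog_arm:
  series:
    - [[0, 0, -0.2], [0, 0, 0]]
    - [[0, 0, -0.4], [0, 0, 0]]
    - [[0, 0, -0.6], [0, 0, 0]]
    - [[0, 0, -0.8], [0, 0, 0]]
    - [[0, 0, -0.8], [0, 0, 0]]

```text
clock: 32.65
position: [0.4359, 0.213, 0.1083]
ee_rot: [0.095, 0.996, -0.0, -0.0]
wrist_force: [-0.3, -0.1, -1.9]
width: 0.231
finger_force: 34.9
```

```bash
python3 -c "from h import *;st()"
```

```text
pos [0.4359 0.213  0.1083] closing deg 79.15 tilt [-0.001 -0.    -1.   ] j6 -1.106 F [-0.3 -0.1 -1.9] M [ 0.08 -0.1   0.01] w 0.231 t 32.65
```

>>> jog_arm:
  series:
    - [[0, 0, -0.2], [0, 0, 0]]
    - [[0, 0, -0.4], [0, 0, 0]]
    - [[0, 0, -0.5], [0, 0, 0]]
    - [[0, 0, -0.5], [0, 0, 0]]
    - [[0, 0, -0.5], [0, 0, 0]]

```text
clock: 33.15
position: [0.4361, 0.213, 0.1036]
ee_rot: [0.095, 0.996, -0.0, -0.0]
wrist_force: [0.1, -0.0, -1.8]
width: 0.23
finger_force: 34.9
```

>>> jog_arm:
  series:
    - [[0, 0, -0.2], [0, 0, 0]]
    - [[0, 0, -0.4], [0, 0, 0]]
    - [[0, 0, -0.5], [0, 0, 0]]
    - [[0, 0, -0.5], [0, 0, 0]]
    - [[0, 0, -0.5], [0, 0, 0]]

```text
clock: 33.65
position: [0.4364, 0.2131, 0.0995]
ee_rot: [0.095, 0.996, 0.0, 0.0]
wrist_force: [-2.2, -1.6, 5.4]
width: 0.235
finger_force: 34.9
```

```bash
python3 -c "from h import *;st()"
```

```text
pos [0.4364 0.2131 0.0995] closing deg 79.15 tilt [ 0.  0. -1.] j6 -1.106 F [-2.2 -1.6  5.4] M [-0.16  0.32  0.  ] w 0.235 t 33.65
```

>>> jog_arm:
  series:
    - [[0, 0, -0.1], [0, 0, 0]]
    - [[0, 0, -0.2], [0, 0, 0]]
    - [[0, 0, -0.3], [0, 0, 0]]
    - [[0, 0, -0.3], [0, 0, 0]]
    - [[0, 0, -0.3], [0, 0, 0]]

```text
clock: 34.15
position: [0.4369, 0.2132, 0.0991]
ee_rot: [0.094, 0.996, -0.0, 0.0]
wrist_force: [-6.5, -3.0, 21.4]
width: 0.229
finger_force: 35.0
```

```bash
python3 - <<'E'
from h import *
C=cam("wrist");a=save("wrist","w15.png");st()
E
```

```text
pos [0.4369 0.2132 0.0991] closing deg 79.17 tilt [ 0.001 -0.    -1.   ] j6 -1.106 F [-8.3 -1.6 20.2] M [-0.53  1.58 -0.02] w 0.233 t 34.2
```

>>> jog_arm:
  series:
    - [[0, 0, 0.3], [0, 0, 0]]
    - [[0, 0, 0.3], [0, 0, 0]]
    - [[0, 0, 0.3], [0, 0, 0]]
    - [[0, 0, 0.3], [0, 0, 0]]
    - [[0, 0, 0.3], [0, 0, 0]]
  grip: -0.1

```text
clock: 34.7
position: [0.4358, 0.2129, 0.0981]
ee_rot: [0.095, 0.996, -0.0, -0.0]
wrist_force: [-0.3, -0.5, -0.2]
width: 0.544
finger_force: 0.0
```

>>> jog_arm:
  series:
    - [[0, 0, 0], [0, 0, 8]]
    - [[0, 0, 0], [0, 0, 16]]
    - [[0, 0, 0], [0, 0, 24]]
    - [[0, 0, 0], [0, 0, 32]]
    - [[0, 0, 0], [0, 0, 40]]

```text
clock: 35.2
position: [0.4359, 0.2129, 0.0982]
ee_rot: [-0.254, 0.967, 0.0, -0.0]
wrist_force: [0.0, 0.2, -0.2]
width: 0.546
finger_force: 0.0
```

>>> jog_arm:
  series:
    - [[0, 0, 0], [0, 0, 8]]
    - [[0, 0, 0], [0, 0, 16]]
    - [[0, 0, 0], [0, 0, 24]]
    - [[0, 0, 0], [0, 0, 32]]
    - [[0, 0, 0], [0, 0, 40]]

```text
clock: 35.7
position: [0.4359, 0.2129, 0.0982]
ee_rot: [-0.57, 0.822, 0.0, -0.0]
wrist_force: [0.6, -0.4, -0.2]
width: 0.551
finger_force: 0.0
```

>>> jog_arm:
  series:
    - [[0, 0, 0], [0, 0, 8]]
    - [[0, 0, 0], [0, 0, 10]]
    - [[0, 0, 0], [0, 0, 10]]
    - [[0, 0, 0], [0, 0, 10]]
    - [[0, 0, 0], [0, 0, 10]]

```text
clock: 36.2
position: [0.4361, 0.213, 0.0985]
ee_rot: [-0.637, 0.771, 0.0, -0.0]
wrist_force: [-0.5, -0.1, 0.3]
width: 0.552
finger_force: 0.0
```

```bash
python3 - <<'E'
from h import *
C=cam("wrist");a=save("wrist","w16.png");st()
np.savez('w16.npz',K=C[0],R=C[1],t=C[2])
print(proj("",(.436,.213,.1265),C),proj("",(.436,.213,.0615),C))
save("","w16c.png",cv2.resize(a[110:290,150:390],(800,600),interpolation=cv2.INTER_CUBIC))
E
```

```text
pos [0.4361 0.213  0.0985] closing deg 169.12 tilt [-0. -0. -1.] j6 -2.676 F [-0.2 -0.5  0.6] M [ 0.13 -0.03  0.03] w 0.55 t 36.25
[256.92633266 260.16165311] [256.99982582 220.12848895]
```

View pics/w16c.png

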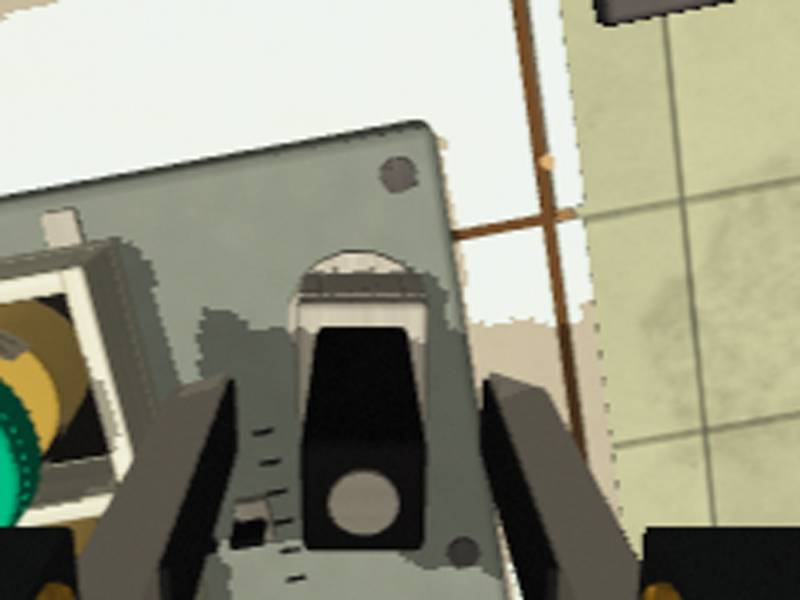

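>>> jog_arm:
  series:
    - [[0, 0, 0], [0, 0, 0]]
    - [[0, 0, 0], [0, 0, 0]]
    - [[0, 0, 0], [0, 0, 0]]
    - [[0, 0, 0], [0, 0, 0]]
    - [[0, 0, 0], [0, 0, 0]]
  grip: 1
  newtons: 35

```text
clock: 36.75
position: [0.4361, 0.213, 0.0986]
ee_rot: [-0.637, 0.771, 0.0, -0.0]
wrist_force: [-0.1, 0.5, -0.4]
width: 0.229
finger_force: 35.0
```

```bash
python3 -c "from h import *;st()"
```

```text
pos [0.4361 0.213  0.0986] closing deg 169.15 tilt [-0. -0. -1.] j6 -2.676 F [-0.1  0.5 -0.4] M [ 0.12 -0.03 -0.01] w 0.229 t 36.75
```

>>> jog_arm:
  series:
    - [[0, 0, 0], [0, 0, -4]]
    - [[0, 0, 0], [0, 0, -12]]
    - [[0, 0, -0.02], [0, 0, -20]]
    - [[0, 0, -0.03], [0, 0, -28]]
    - [[0, 0, -0.05], [0, 0, -36]]

```text
clock: 37.25
position: [0.4361, 0.2127, 0.0982]
ee_rot: [-0.365, 0.931, -0.0, -0.0]
wrist_force: [-0.9, -1.2, 1.4]
width: 0.236
finger_force: 35.0
```

```bash
python3 -c "from h import *;st()"
```

```text
pos [0.4361 0.2127 0.0982] closing deg 132.85 tilt [-0.    -0.001 -1.   ] j6 -2.043 F [-0.9 -1.2  1.4] M [-0.06  0.07  0.09] w 0.236 t 37.25
```

>>> jog_arm:
  series:
    - [[0, 0, -0.01], [0, 0, -8]]
    - [[0, 0, -0.02], [0, 0, -16]]
    - [[0, 0, -0.03], [0, 0, -24]]
    - [[0, 0, -0.04], [0, 0, -32]]
    - [[0, 0, -0.05], [0, 0, -40]]

```text
clock: 37.75
position: [0.436, 0.2128, 0.0977]
ee_rot: [-0.025, 1.0, -0.0, -0.0]
wrist_force: [-0.3, -1.3, 1.5]
width: 0.229
finger_force: 35.0
```

>>> jog_arm:
  series:
    - [[0, 0, -0.01], [0, 0, -8]]
    - [[0, 0, -0.02], [0, 0, -16]]
    - [[0, 0, -0.03], [0, 0, -24]]
    - [[0, 0, -0.04], [0, 0, -32]]
    - [[0, 0, -0.05], [0, 0, -40]]

```text
clock: 38.25
position: [0.436, 0.2128, 0.0971]
ee_rot: [0.319, 0.948, -0.0, -0.0]
wrist_force: [-0.4, -1.3, -0.1]
width: 0.24
finger_force: 35.0
```

>>> jog_arm:
  series:
    - [[0, 0, -0.01], [0, 0, -8]]
    - [[0, 0, -0.02], [0, 0, -16]]
    - [[0, 0, -0.03], [0, 0, -24]]
    - [[0, 0, -0.04], [0, 0, -32]]
    - [[0, 0, -0.05], [0, 0, -40]]

```text
clock: 38.75
position: [0.436, 0.2128, 0.0966]
ee_rot: [0.623, 0.782, -0.0, 0.0]
wrist_force: [-0.2, -0.4, 0.5]
width: 0.232
finger_force: 35.0
```

>>> jog_arm:
  series:
    - [[0, 0, -0.01], [0, 0, -8]]
    - [[0, 0, -0.02], [0, 0, -16]]
    - [[0, 0, -0.03], [0, 0, -24]]
    - [[0, 0, -0.04], [0, 0, -32]]
    - [[0, 0, -0.05], [0, 0, -40]]

```text
clock: 39.25
position: [0.436, 0.2128, 0.0961]
ee_rot: [0.853, 0.521, -0.0, 0.0]
wrist_force: [0.0, 0.3, 0.4]
width: 0.232
finger_force: 35.0
```

>>> jog_arm:
  series:
    - [[0, 0, -0.01], [0, 0, -8]]
    - [[0, 0, -0.02], [0, 0, -16]]
    - [[0, 0, -0.03], [0, 0, -24]]
    - [[0, 0, -0.04], [0, 0, -32]]
    - [[0, 0, -0.05], [0, 0, -40]]

```text
clock: 39.75
position: [0.436, 0.2128, 0.0955]
ee_rot: [0.98, 0.198, -0.0, 0.0]
wrist_force: [-0.6, 0.1, -0.5]
width: 0.231
finger_force: 35.0
```

```bash
python3 -c "from h import *;st()"
```

```text
pos [0.436  0.2128 0.0955] closing deg -67.15 tilt [-0.    -0.001 -1.   ] j6 1.448 F [-0.6  0.1 -0.5] M [-0.06 -0.02  0.06] w 0.231 t 39.75
```

Turn on in small steps, watching the moment for the stop.

>>> jog_arm:
  series:
    - [[0, 0, 0], [0, 0, -3]]
    - [[0, 0, 0], [0, 0, -6]]
    - [[0, 0, -0.01], [0, 0, -9]]
    - [[0, 0, -0.01], [0, 0, -12]]
    - [[0, 0, -0.02], [0, 0, -14]]

```text
clock: 40.25
position: [0.4361, 0.2128, 0.0953]
ee_rot: [0.997, 0.079, -0.0, 0.0]
wrist_force: [-0.5, -0.2, 0.1]
width: 0.229
finger_force: 35.0
```

```bash
python3 -c "from h import *;st()"
```

```text
pos [0.4361 0.2128 0.0953] closing deg -80.92 tilt [-0.    -0.001 -1.   ] j6 1.688 F [-0.5 -0.2  0.1] M [-0.1  -0.04  0.11] w 0.229 t 40.25
```

>>> jog_arm:
  series:
    - [[0, 0, 0], [0, 0, -2]]
    - [[0, 0, 0], [0, 0, -4]]
    - [[0, 0, 0], [0, 0, -5]]
    - [[0, 0, 0], [0, 0, -6]]
    - [[0, 0, 0], [0, 0, -7]]

```text
clock: 40.75
position: [0.4361, 0.2128, 0.0952]
ee_rot: [1.0, 0.018, -0.0, 0.0]
wrist_force: [-0.2, -0.7, -1.0]
width: 0.232
finger_force: 35.0
```

```bash
python3 -c "from h import *;st()"
```

```text
pos [0.4361 0.2128 0.0952] closing deg -87.9 tilt [-0. -0. -1.] j6 1.81 F [-0.2 -0.7 -1. ] M [-0.17 -0.07  0.11] w 0.232 t 40.75
```

>>> jog_arm:
  series:
    - [[0, 0, 0], [0, 0, -2]]
    - [[0, 0, 0], [0, 0, -4]]
    - [[0, 0, 0], [0, 0, -5]]
    - [[0, 0, 0], [0, 0, -6]]
    - [[0, 0, 0], [0, 0, -6]]

```text
clock: 41.25
position: [0.436, 0.2128, 0.0952]
ee_rot: [0.999, -0.033, -0.0, 0.0]
wrist_force: [0.1, -1.1, -2.3]
width: 0.232
finger_force: 35.0
```

```bash
python3 -c "from h import *;st()"
```

```text
pos [0.436  0.2128 0.0952] closing deg -93.83 tilt [-0. -0. -1.] j6 1.914 F [ 0.1 -1.1 -2.3] M [-0.28 -0.12  0.39] w 0.232 t 41.25
```

>>> jog_arm:
  series:
    - [[0, 0, 0], [0, 0, -2]]
    - [[0, 0, 0], [0, 0, -4]]
    - [[0, 0, 0], [0, 0, -5]]
    - [[0, 0, 0], [0, 0, -6]]
    - [[0, 0, 0], [0, 0, -6]]

```text
clock: 41.75
position: [0.436, 0.2129, 0.0953]
ee_rot: [0.996, -0.086, -0.0, 0.0]
wrist_force: [1.2, -0.6, -2.6]
width: 0.233
finger_force: 35.4
```

```bash
python3 -c "from h import *;st()"
```

```text
pos [0.436  0.2129 0.0953] closing deg -99.82 tilt [-0. -0. -1.] j6 2.018 F [ 1.2 -0.6 -2.6] M [-0.23 -0.15  0.77] w 0.233 t 41.75
```

>>> jog_arm:
  series:
    - [[0, 0, 0], [0, 0, 4]]
    - [[0, 0, 0], [0, 0, 8]]
    - [[0, 0, 0], [0, 0, 12]]
    - [[0, 0, 0], [0, 0, 14]]
    - [[0, 0, 0], [0, 0, 14]]

```text
clock: 42.25
position: [0.4358, 0.2132, 0.0954]
ee_rot: [0.999, 0.035, -0.0, -0.0]
wrist_force: [0.3, 0.7, -1.2]
width: 0.232
finger_force: 35.0
```

```bash
python3 -c "from h import *;st()"
```

```text
pos [0.4358 0.2132 0.0954] closing deg -85.96 tilt [-0.001  0.001 -1.   ] j6 1.775 F [ 0.3  0.7 -1.2] M [-0.1   0.05  0.02] w 0.232 t 42.25
```

>>> jog_arm:
  series:
    - [[0, 0, 0.5], [0, 0, 0]]
    - [[0, 0, 1], [0, 0, 0]]
    - [[0, 0, 2], [0, 0, 0]]
    - [[0, 0, 3], [0, 0, 0]]
    - [[0, 0, 4], [0, 0, 0]]

```text
clock: 42.75
position: [0.4365, 0.2132, 0.1368]
ee_rot: [0.999, 0.036, 0.001, -0.0]
wrist_force: [-0.2, 0.6, -1.6]
width: 0.232
finger_force: 35.0
```

```bash
python3 -c "from h import *;st()"
```

```text
pos [0.4365 0.2132 0.1368] closing deg -85.86 tilt [ 0.001  0.    -1.   ] j6 1.774 F [-0.2  0.6 -1.6] M [0.03 0.01 0.02] w 0.232 t 42.75
```

>>> jog_arm:
  series:
    - [[0, 0, 4], [0, 0, 0]]
    - [[1, 0, 7.8], [0, 0, 3]]
    - [[5, 1.5, 7.8], [0, 0, 6]]
    - [[9, 3, 7.8], [0, 0, 9]]
    - [[13, 4.5, 7.8], [0, 0, 14.5]]

```text
clock: 43.25
position: [0.5679, 0.2587, 0.2154]
ee_rot: [0.987, 0.164, 0.001, -0.0]
wrist_force: [-0.5, -0.0, -2.0]
width: 0.228
finger_force: 35.0
```

>>> jog_arm:
  series:
    - [[4, 1.5, 0], [0, 0, 0]]
    - [[7.9, 3, 0], [0, 0, 0]]
    - [[7.9, 3, -3], [0, 0, 0]]
    - [[7.9, 3, -6], [0, 0, 0]]
    - [[7.9, 3, -9], [0, 0, 0]]

```text
clock: 43.75
position: [0.6457, 0.2883, 0.1229]
ee_rot: [0.987, 0.162, 0.0, -0.0]
wrist_force: [-0.4, 0.3, -1.7]
width: 0.234
finger_force: 35.0
```

>>> jog_arm:
  series:
    - [[0, 0, 0], [0, 0, 0]]
    - [[0, 0, 0], [0, 0, 0]]
    - [[0, 0, 0], [0, 0, 0]]
    - [[0, 0, 0], [0, 0, 0]]
    - [[0, 0, 0], [0, 0, 0]]

```text
clock: 44.25
position: [0.6463, 0.2884, 0.1258]
ee_rot: [0.987, 0.162, 0.002, -0.0]
wrist_force: [-0.2, -0.3, -2.4]
width: 0.232
finger_force: 35.0
```

```bash
python3 - <<'E'
from h import *
C=cam("wrist");a=save("wrist","w17.png");st()
np.savez('w17.npz',K=C[0],R=C[1],t=C[2])
c=np.radians(18.6);R2=np.array([[np.cos(c),-np.sin(c)],[np.sin(c),np.cos(c)]])
for p in [(-.028,-.028),(.028,-.028),(.028,.028),(-.028,.028)]:
    q=proj("",np.r_[np.array([.6459,.289])+R2@p,.016],C); print(q); cv2.circle(a,tuple(np.round(q).astype(int)),1,(255,0,255),-1)
for p in [(-.028,-.028),(.028,-.028)]: print((q-[150,110])*800/240)
save("","w17c.png",cv2.resize(a[110:290,150:390],(800,600),interpolation=cv2.INTER_CUBIC))
E
```

```text
pos [0.646  0.2883 0.1253] closing deg -71.35 tilt [ 0.003  0.001 -1.   ] j6 1.543 F [-0.5 -0.  -0.9] M [ 0.01  0.   -0.02] w 0.229 t 44.3
[282.04706129 220.834011  ]
[283.39278557 170.010592  ]
[229.30219235 169.9792048 ]
[230.64946859 220.8110883 ]
[268.83156197 369.37029433]
[268.83156197 369.37029433]
```

View pics/w17c.png

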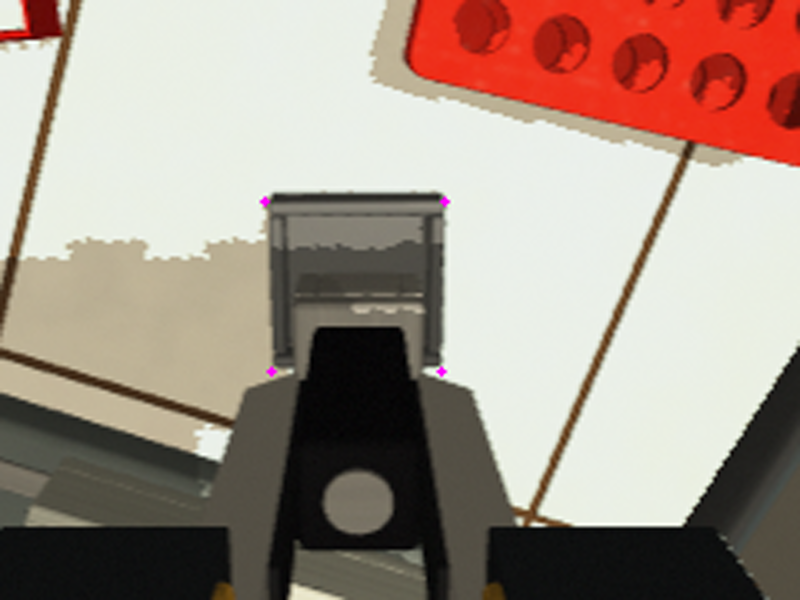

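>>> jog_arm:
  series:
    - [[0.2, 0.1, -1], [0, 0, 0]]
    - [[0.2, 0.1, -2.5], [0, 0, 0]]
    - [[0.2, 0.1, -4], [0, 0, 0]]
    - [[0.2, 0.1, -4.8], [0, 0, 0]]
    - [[0.2, 0.1, -4.8], [0, 0, 0]]

```text
clock: 44.8
position: [0.6459, 0.2886, 0.073]
ee_rot: [0.987, 0.162, -0.002, 0.0]
wrist_force: [0.6, -0.4, -2.3]
width: 0.231
finger_force: 35.0
```

>>> jog_arm:
  series:
    - [[0, 0, -0.1], [0, 0, 0]]
    - [[0, 0, -0.2], [0, 0, 0]]
    - [[0, 0, -0.3], [0, 0, 0]]
    - [[0, 0, -0.4], [0, 0, 0]]
    - [[0, 0, -0.4], [0, 0, 0]]

```text
clock: 45.3
position: [0.6473, 0.289, 0.0717]
ee_rot: [0.987, 0.162, 0.0, -0.0]
wrist_force: [-0.4, -0.9, -1.1]
width: 0.239
finger_force: 35.0
```

```bash
python3 -c "from h import *;st()"
```

```text
pos [0.6473 0.289  0.0717] closing deg -71.35 tilt [ 0.  0. -1.] j6 1.543 F [-0.4 -0.9 -1.1] M [ 0.02 -0.02 -0.01] w 0.239 t 45.3
```

>>> jog_arm:
  series:
    - [[0, 0, -0.1], [0, 0, 0]]
    - [[0, 0, -0.2], [0, 0, 0]]
    - [[0, 0, -0.25], [0, 0, 0]]
    - [[0, 0, -0.25], [0, 0, 0]]
    - [[0, 0, -0.25], [0, 0, 0]]

```text
clock: 45.8
position: [0.6475, 0.2891, 0.0716]
ee_rot: [0.987, 0.162, 0.0, -0.0]
wrist_force: [-3.9, -1.8, 8.6]
width: 0.236
finger_force: 35.0
```

```bash
python3 -c "from h import *;st()"
```

```text
pos [0.6475 0.2891 0.0716] closing deg -71.35 tilt [ 0.001  0.    -1.   ] j6 1.543 F [-3.9 -1.8  8.6] M [-0.32  0.99 -0.04] w 0.236 t 45.8
```

>>> jog_arm:
  series:
    - [[0, 0, 0.2], [0, 0, 0]]
    - [[0, 0, 0.2], [0, 0, 0]]
    - [[0, 0, 0.2], [0, 0, 0]]
    - [[0, 0, 0.2], [0, 0, 0]]
    - [[0, 0, 0.2], [0, 0, 0]]
  grip: -0.1

```text
clock: 46.3
position: [0.647, 0.2889, 0.0704]
ee_rot: [0.987, 0.162, -0.0, 0.0]
wrist_force: [-0.3, -0.0, -0.4]
width: 0.547
finger_force: 0.0
```

>>> jog_arm:
  series:
    - [[0, 0, 1.5], [0, 0, 0]]
    - [[0, 0, 5], [0, 0, 0]]
    - [[0, 0, 9], [0, 0, 0]]
    - [[0, 0, 13], [0, 0, 0]]
    - [[0, 0, 18], [0, 0, 0]]

```text
clock: 46.8
position: [0.6462, 0.2887, 0.252]
ee_rot: [0.987, 0.162, -0.001, 0.0]
wrist_force: [1.3, 0.2, 0.4]
width: 0.554
finger_force: 0.0
```

>>> jog_arm:
  series:
    - [[-3, -1, 3], [0, 0, 8]]
    - [[-6, -3, 5], [0, 0, 16]]
    - [[-9, -4, 5], [0, 0, 24]]
    - [[-12, -5, 5], [0, 0, 32]]
    - [[-15, -6, 5], [0, 0, 40]]

```text
clock: 47.3
position: [0.4961, 0.2286, 0.3026]
ee_rot: [0.87, 0.492, 0.001, 0.0]
wrist_force: [0.3, 0.1, 1.0]
width: 0.55
finger_force: 0.0
```

>>> jog_arm:
  series:
    - [[-1, -1, 0], [0, 0, 8]]
    - [[-2, -2, 0], [0, 0, 16]]
    - [[-2.5, -2.3, 0], [0, 0, 24]]
    - [[-2.5, -2.3, 0], [0, 0, 31]]
    - [[-2.5, -2.3, 0], [0, 0, 31]]

```text
clock: 47.8
position: [0.4722, 0.2059, 0.3023]
ee_rot: [0.709, 0.705, 0.001, 0.001]
wrist_force: [0.6, 0.3, 0.3]
width: 0.551
finger_force: 0.0
```

```bash
python3 - <<'E'
from h import *
np.set_printoptions(precision=4,suppress=True)
C=cam("wrist");a=save("wrist","w18.png");st()
np.savez('w18.npz',K=C[0],R=C[1],t=C[2])
for o in lid(a,C,.092):print(o)
save("","w18c.png",cv2.resize(a[50:225,200:433],(800,600),interpolation=cv2.INTER_CUBIC))
print("x3.43; stand centre proj",(proj("",(.647,.290,.1),C)-[200,50])*3.43,(proj("",(.647,.290,.016),C)-[200,50])*3.43)
E
```

```text
pos [0.4723 0.206  0.3021] closing deg -0.49 tilt [ 0.002  0.    -1.   ] j6 0.252 F [-0.6  0.2  0.5] M [-0.04 -0.06 -0.02] w 0.549 t 47.85
(array([0.7329, 0.3824]), 0.0167, [452, 22, 26, 27, 403])
(array([0.7054, 0.3719]), 0.0123, [435, 35, 10, 21, 61])
(array([0.795 , 0.2599]), 0.0853, [483, 68, 29, 129, 1975])
(array([0.5282, 0.2688]), 0.0251, [280, 112, 36, 37, 1058])
(array([0.5261, 0.2046]), 0.0249, [278, 160, 34, 34, 927])
x3.43; stand centre proj [652.7846 217.9004] [567.9534 221.3962]
```

View pics/w18c.png

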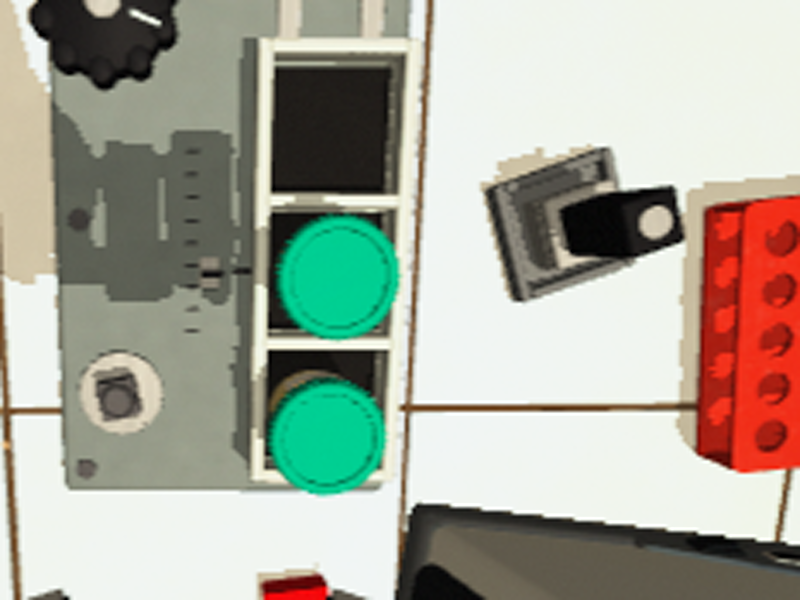

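```bash
python3 -c "from bench import bot;print(bot.sign_off())"
```

```text
the job is handed in; nothing more can be done
None
```

The job is handed in; sign-off returned no verdict. By the last camera check, both teal cups stood in the carriage's middle and right pockets, the pointer was within about 1 mm of the index, the clamp screw had been turned to its stop, and the key stood in its stand.

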